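# Set out the writing and handling tools for a weighing session

## Robot

A 7-joint arm with a two-finger parallel gripper is mounted at the origin on a cart in front of the work surface, level with it; the furniture and walls round the work are solid. World frame = base frame: x ahead of the robot, y to its left, z up, the work surface at z = 0. Lengths are in mm, angles in rad, forces in N, time in s.
With the tool pointing down it reaches from about 400 to 900 mm from the base axis. Payload 5.5 kg.
Tool frame: the origin (TCP) lies at the very end of the fingers, on their centre line; the grasp point (between the pads) lies 19 mm behind it; z points along the fingers, y is the line along which they close (so a half turn about z gives the same grasp; the last joint's range is limited). The gripper opens to 92 mm and grips with 3 to 60 N. Pads are 19 mm wide; open, the fingers measure 130 mm over their backs; the gripper's body (75 mm by 190 mm) begins 47 mm behind the grasp point.
Start: joints at [-1.013, 0.501, -0.427, 1.55, 0.221, 1.138, -0.21], TCP at [188.818, 621.971, 226.729] pointing down, gripper open.
Joint ranges: [-2.88, 2.88], [-0.31, 2.03], [-1.54, 1.56], [0.2, 2.42], [-1.41, 4.55], [0.19, 2.02], [-2.57, 2.57]. Speed limits (rad/s): [2.57, 2.57, 3.14, 3.14, 3.14, 3.14, 3.14].

## Interface

Orientations are given as a rotation vector (axis times angle).
In Python, from bench import ctrl gives the robot as it stands.
- The arm moves only by the tool servo_tool, never from a script. Its arguments are lists of equal length, an entry for each row: "dp": the shift along the tool's x, y, z normalised to -1 to 1, where 1 is 10 cm, a list of three; "turn": the turn, a rotation vector about the tool's x, y, z normalised to -1 to 1, where 1 is 2 pi rad, a list of three; "gripper": the opening, from -1 (shut) to 1 (fully open). In form: {"dp": [[tx, ty, tz], ...], "turn": [[rx, ry, rz], ...], "gripper": [gripper, ...]}. A call has 1 to 10 rows; each row shifts and turns the commanded pose from where the row before left it, along the tool's axes as they then stand; what a row does not reach is not made up. A row lasts 1/8 s, in which the tool goes at most 62.5 mm and 10.7 degrees, less where a joint would pass 70% of its speed; a pose out of reach is approached as far as the arm can. A call with a number of a shift or a turn outside -1 to 1 is refused whole. A call with a gripper value outside its range is refused whole. The fingers move at their own pace and stop on an object; "force" is the grip in N (left out, the last holds). Time passes only in rows, so rows that do not move let the fingers close. It gives the time, the measured TCP pose, the force, the opening and the grip force at its end, in the units of the state.
- ctrl.state(): the state, without advancing time (a new reading comes with each control period).
- ctrl.get_image(name): name is "side" or "top"; returns the picture (400x640x3 uint8, red, green, blue); there is no depth.
- ctrl.get_calibration(name): a dict with "K" (3x3 intrinsics, pixels), "world_to_cam" (4x4, takes a point from world to camera coordinates). Camera axes: x right, y down, z forward; pixel columns grow to the right and rows downward; lengths in mm; the calibration is good to about 2 mm. A picture is of the moment at which its call begins. get_calibration takes no time and is no camera call.
- ctrl.close_job(): hands the job in; it is judged then, once.
The state is a dict: "time_s": time; "joint_pos": joint angles; "dq": joint speeds; "effort": joint torques, N m; "tool_pos": TCP position; "tcp_rot": TCP orientation; "contact_force": force on the tool from outside, world axes, zero at the start; "wrist_torque": the same for the moment, N m; "gripper_width": opening from 0.0 (shut) to 1.0 (fully open); "gripper_force": force on a finger pad.
Only numpy, scipy, OpenCV 4.12 (cv2) and the standard library are available. Lean on these libraries where they do the work, as an engineer would, in place of code of your own. Each camera call takes 0.05 s, during which the arm holds its last target. There are 200 camera calls.

## Task

Pull the drawer of the low bench-top unit well open by its bar handle, take out the steel forceps and stand them upright in the steel tool cup; stand the thick marker that lies on the bench in the same cup (either end up), and push the drawer fully shut. Let the cup stand where it is without tipping it, and leave the thin pen, the rubber stopper and the small beaker alone.

Things in the scene. Friction and masses are not known exactly. Their poses are not given: they have to be found in the camera images.
- drawer_unit: Low grey sheet-steel unit with one drawer, 240 deep (x) x 260 wide (y) x 75 high mm, fixed to the bench, standing at the left, its drawer front towards the robot. Origin: centre of its underside; its own -x axis is the direction in which the drawer comes out.
- drawer (a joint): Slide of the drawer: 0 m = shut, 0.165 m = fully open (to the unit's -x). The tray floor is 13 mm above the bench, its side walls 20 mm higher, its inside 232 mm wide; the front panel is 12 mm thick, its top edge 67 mm above the bench, its outer face 120 mm before the unit's origin when shut.
- drawer_handle (a point): Middle of the drawer's horizontal steel bar handle: a bar of 11 mm diameter, 110 mm long across the front, its axis 42 mm before the front panel and 47 mm above the bench, held by two thin stems 47 mm either side of the middle. Moves with the drawer.
- forceps: Plain steel forceps, 151 mm long (own y axis), 14 mm wide (x), 9 mm high (z), lying flat across the drawer, about 75 mm behind its front panel's inner face. Origin: centre of the underside.
- marker: Thick marker pen, white barrel with black cap, 135 mm long (own y axis), 17 mm wide, 16 mm high, lying on the bench either between the robot and the left end of the large instrument or farther right beyond the cup. Origin: centre of the underside.
- tool_cup: Round open cup of bare steel with a black rubber foot, loose, 0.45 kg, 90 mm high, outside diameter 72 mm, wall 3 mm (inside 66 mm), inner floor 6 mm above the bench. Origin: centre of its underside; z is its axis.
- pen: Thin white pen, 145 mm long (own y axis), 11 mm wide, 9 mm high, lying at the other of the marker's two places; not part of the job. Origin: centre of the underside.
- rubber_stopper: Brown-red rubber stopper, 30 mm wide, 27 mm high, standing on the bench left of the cup; not part of the job. Origin: centre of the underside.
- small_beaker: Clear beaker, 54 mm wide, 70 mm high, standing far left; not part of the job. Origin: centre of the underside.

How it is judged:
By the outcome, as a careful person would: the job done as asked, in the order asked, and still so for the second after the job is handed in, with the robot touching nothing.
It also fails if it takes over 72 s, if anything falls off the work surface, if the arm or the gripper's body presses on something with over 40 N, if the wrist force passes 120 N, or if a joint passes its speed limit or range.

## Working session

There is one attempt and no reset: what is moved stays moved. The work goes in short steps, Python scripts to look and compute and a tool call to move; the robot and the scene stay as the last step left them, time stands still between calls to the robot, and variables do not carry over. Pictures are saved under pics/ and viewed, at most 10 in all, crops included, and the job is handed in when it is done.

Besides the shell and the picture viewer there is one more tool, called after "Request:" by a JSON object that holds its "name" and its "arguments". servo_tool: Moves the arm, as the interface text tells. Its arguments: {"type":"object","properties":{"dp":{"type":"array","items":{"type":"array","items":{"type":"number","minimum":-1,"maximum":1}}},"turn":{"type":"array","items":{"type":"array","items":{"type":"number","minimum":-1,"maximum":1}}},"gripper":{"type":"array","items":{"type":"number"}},"force":{"type":"number"}},"required":["dp","turn","gripper"]}

```bash
ls; mkdir -p pics; python3 - <<'E'
from bench import ctrl
import cv2, numpy as np
np.set_printoptions(suppress=True,precision=3)
s=ctrl.state()
for k,v in s.items(): print(k,v)
for n in("side","top"):
    im=ctrl.get_image(n); cv2.imwrite(f"pics/{n}0.png",im[:,:,::-1])
    c=ctrl.get_calibration(n); print(n,c["K"],c["world_to_cam"])
E
```

```text
pics
time_s 0.0
joint_pos [-1.013  0.502 -0.427  1.551  0.221  1.138 -0.21 ]
dq [ 0.001  0.001 -0.001 -0.001 -0.002 -0.    -0.001]
effort [  0.    -56.661  -5.817 -27.911  -0.069   0.031   0.   ]
tool_pos [188.675 621.272 225.658]
tcp_rot [-0.461 -3.107  0.003]
contact_force [-0.077 -0.119  0.716]
wrist_torque [0.006 0.026 0.048]
gripper_force 0.0
gripper_width 1.000664888427619
side [[385.363   0.    317.313]
 [  0.    385.363 199.964]
 [  0.      0.      1.   ]] [[ -0.256  -0.967   0.006 213.824]
 [ -0.446   0.113  -0.888 291.959]
 [  0.858  -0.23   -0.46  885.06 ]
 [  0.      0.      0.      1.   ]]
top [[502.748   0.    315.944]
 [  0.    502.748 198.081]
 [  0.      0.      1.   ]] [[   0.013   -1.      -0.002   75.813]
 [  -0.989   -0.012   -0.15   524.283]
 [   0.15     0.004   -0.989 1708.259]
 [   0.       0.       0.       1.   ]]
```

View pics/side0.png

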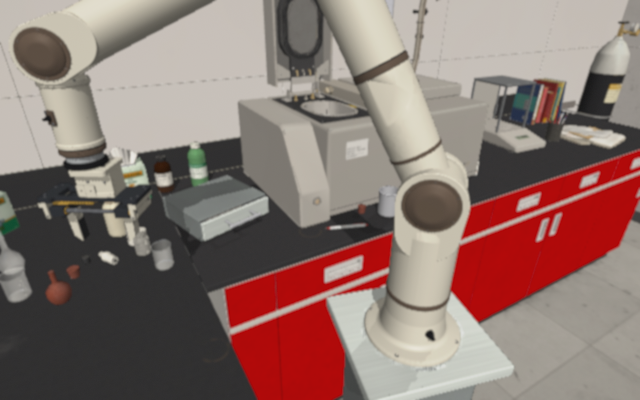

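View pics/top0.png

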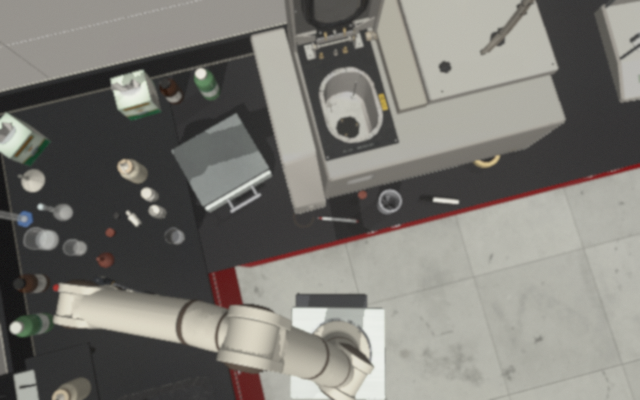

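The side view shows the unit at (217,207) and the cup at (388,200), with the pen in front at (348,226). The top view shows the unit at (222,162), handle at (244,200), pen at (338,219), stopper at (362,195), cup at (390,202) and marker at (440,201). Next I measure on an enlarged crop.

```bash
cat > h.py <<'E'
import cv2, numpy as np
from bench import ctrl
from scipy.spatial.transform import Rotation as R
np.set_printoptions(suppress=True,precision=1)
def ray(n,u,v,z):
    c=ctrl.get_calibration(n);K=np.array(c["K"]);T=np.array(c["world_to_cam"])
    d=T[:3,:3].T@np.linalg.solve(K,[u,v,1]);o=-T[:3,:3].T@T[:3,3]
    return o+d*(z-o[2])/d[2]
def proj(n,p):
    c=ctrl.get_calibration(n);K=np.array(c["K"]);T=np.array(c["world_to_cam"])
    q=K@(T[:3,:3]@np.array(p,float)+T[:3,3]);return q[:2]/q[2]
def grab(n,f):
    im=ctrl.get_image(n);cv2.imwrite(f"pics/{f}.png",im[:,:,::-1]);return im
def crop(src,dst,x0,y0,x1,y1,s):
    im=cv2.imread(f"pics/{src}.png")[y0:y1,x0:x1]
    cv2.imwrite(f"pics/{dst}.png",cv2.resize(im,None,fx=s,fy=s,interpolation=cv2.INTER_CUBIC))
E
python3 - <<'E'
from h import *
a=cv2.imread("pics/top0.png")
A=cv2.resize(a[110:225,165:275],None,fx=5,fy=5,interpolation=cv2.INTER_CUBIC)
B=cv2.resize(a[180:235,310:470],None,fx=5,fy=5,interpolation=cv2.INTER_CUBIC)
cv2.imwrite("pics/t1.png",A);cv2.imwrite("pics/t2.png",B)
h=cv2.cvtColor(a,cv2.COLOR_BGR2HSV)
sub=h[180:235,310:470]
m=(sub[...,2]>110).astype(np.uint8)
n,l,st,ce=cv2.connectedComponentsWithStats(m)
for i in range(1,n):
    if st[i,4]>8: print(st[i]+[310,180,0,0,0],ce[i]+[310,180],ray("top",*(ce[i]+[310,180]),10)[:2])
E
```

```text
[ 310  180   83   31 1008] [335.3 189. ] [561.1  14.2]
[379 189  23  25 238] [389.3 200.3] [ 522.9 -176.9]
[359 192   7   6  38] [362.  194.5] [542.6 -80.5]
[433 197  26   8 143] [445.4 200.4] [ 525.1 -375.1]
[ 364  208  106   27 1506] [433.  225.3] [ 436.2 -329.1]
[319 217  36   5 100] [335.4 219. ] [454.3  13.1]
```

View pics/t1.png

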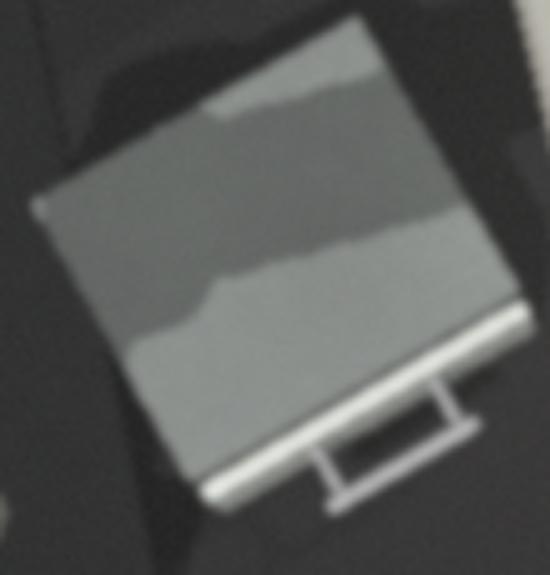

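View pics/t2.png

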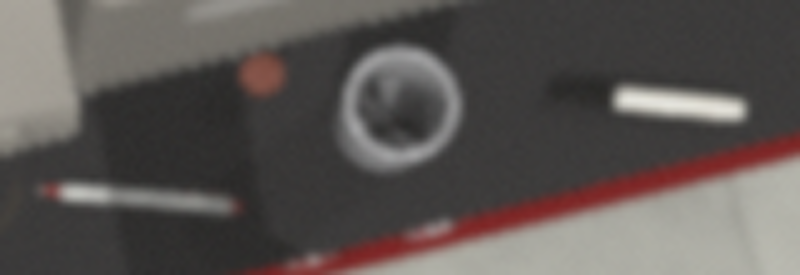

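The crops are clear. In t1 the handle bar ends are at (333,507) and (476,424). In t2 the cup rim is centred at (402,103), the marker runs (548,88) to (746,108), and the stopper is at (262,74).

```bash
python3 - <<'E'
from h import *
f=lambda u,v,ox,oy:((u-2)/5+ox,(v-2)/5+oy)
t=lambda p,z,o:ray("top",*f(*p,*o),z)
o1=(165,110);o2=(310,180)
a,b=t((333,507),47,o1),t((476,424),47,o1);print("handle",a,b,(a+b)/2,np.linalg.norm(a-b),np.degrees(np.arctan2(*(a-b)[1::-1])))
R1,R2,F1,F2=[t(p,z,o1) for p,z in(((38,203),75),((356,17),75),((203,490),67),((525,305),67))]
print("unit",R1,R2,F1,F2,np.linalg.norm(R1-R2),np.linalg.norm(F1-F2),np.degrees(np.arctan2(*(R1-R2)[1::-1])),np.degrees(np.arctan2(*(F1-F2)[1::-1])))
print("cup",t((402,103),90,o2),"rim LR",t((343,103),90,o2),t((462,103),90,o2))
a,b=t((548,88),9,o2),t((746,108),9,o2);print("marker",a,b,(a+b)/2,np.linalg.norm(a-b),np.degrees(np.arctan2(*(a-b)[1::-1])))
print("stopper",t((262,74),27,o2))
s=ctrl.state();print(R.from_rotvec(s["tcp_rot"]).as_matrix())
E
```

```text
handle [473.5 374.   47. ] [532.7 277.1  47. ] [503.1 325.5  47. ] 113.61248205792664 121.39286385870585
unit [679.3 581.3  75. ] [815.4 366.2  75. ] [481.7 459.8  67. ] [613.1 243.3  67. ] 254.55906151890258 253.25766632298743 122.32619220502738 121.27124875920308
cup [ 511.5 -167.7   90. ] rim LR [ 511.  -127.9   90. ] [ 512.  -208.2   90. ]
marker [ 535.6 -282.9    9. ] [ 523.  -422.5    9. ] [ 529.3 -352.7    9. ] 140.1615171911175 84.84443960402926
stopper [540.3 -78.9  27. ]
[[-1.   0.3 -0. ]
 [ 0.3  1.  -0. ]
 [ 0.  -0.  -1. ]]
```

```bash
cat >> h.py <<'E'
def down(az,tilt=0):
    """tool down with its y axis at azimuth az (deg); tilt about own y (deg)"""
    a=np.radians(az);y=np.array([np.cos(a),np.sin(a),0]);z=np.array([0,0,-1.])
    return R.from_matrix(np.c_[np.cross(y,z),y,z])*R.from_euler('y',tilt,degrees=True)
def plan(p,q,n,p0=None,q0=None):
    """n equal rows from the present pose (or p0,q0) to p,q, in units of the move call"""
    s=ctrl.state();p0=np.array(s["tool_pos"]) if p0 is None else np.array(p0,float)
    q0=R.from_rotvec(s["tcp_rot"]) if q0 is None else q0
    w=(q0.inv()*q).as_rotvec();d=(np.array(p,float)-p0)/n
    print("tool",p0,"n",n,"mm/row %.0f deg/row %.1f"%(np.linalg.norm(d),np.degrees(np.linalg.norm(w))/n))
    print("dp",[[round(float(x)/100,3) for x in (q0*R.from_rotvec(w*k/n)).inv().apply(d)] for k in range(n)])
    print("turn",[round(float(x)/n/2/np.pi,4) for x in w])
def st():
    s=ctrl.state();m=R.from_rotvec(s["tcp_rot"]).as_matrix()
    print("t%.2f"%s["time_s"],np.array(s["tool_pos"]),"y",m[:,1].round(2),"z",m[:,2].round(2),"q",np.array(s["joint_pos"]).round(2),"F",np.array(s["contact_force"]),"w %.1f gf %.1f"%(s["gripper_width"]*92,s["gripper_force"]))
E
python3 -c "
from h import *
plan((503,325.5,150),down(31.7),10)"
```

```text
tool [188.7 621.4 225.8] n 10 mm/row 44 deg/row 4.1
dp [[-0.387, -0.192, 0.076], [-0.4, -0.163, 0.076], [-0.41, -0.134, 0.076], [-0.419, -0.104, 0.076], [-0.425, -0.074, 0.076], [-0.43, -0.043, 0.076], [-0.431, -0.012, 0.076], [-0.431, 0.02, 0.076], [-0.429, 0.051, 0.076], [-0.424, 0.082, 0.076]]
turn [-0.0, 0.0, 0.0115]
```

Request:
{"name": "servo_tool", "arguments": {"dp": [[-0.387, -0.192, 0.076], [-0.4, -0.163, 0.076], [-0.41, -0.134, 0.076], [-0.419, -0.104, 0.076], [-0.425, -0.074, 0.076], [-0.43, -0.043, 0.076], [-0.431, -0.012, 0.076], [-0.431, 0.02, 0.076], [-0.429, 0.051, 0.076], [-0.424, 0.082, 0.076]], "turn": [[0, 0, 0.0115], [0, 0, 0.0115], [0, 0, 0.0115], [0, 0, 0.0115], [0, 0, 0.0115], [0, 0, 0.0115], [0, 0, 0.0115], [0, 0, 0.0115], [0, 0, 0.0115], [0, 0, 0.0115]], "gripper": [-0.3, -0.3, -0.3, -0.3, -0.3, -0.3, -0.3, -0.3, -0.3, -0.3]}}

```text
time_s: 1.35
tool_pos: [503.9, 324.9, 150.1]
tcp_rot: [-1.533, -2.742, 0.001]
contact_force: [-1.3, -0.2, 0.1]
gripper_width: 0.35
gripper_force: 0.0
```

```bash
python3 -c "
from h import *
st()
plan((503,325.5,30),down(31.7),6)
grab('side','s1');crop('s1','s1c',120,130,320,280,4)"
```

```text
t1.35 [503.9 324.9 150.1] y [ 0.8  0.5 -0. ] z [-0. -0. -1.] q [-0.5  0.5 -0.2  1.8  0.1  0.9 -0.1] F [-1.3 -0.2  0.1] w 32.2 gf 0.0
tool [503.9 324.9 150.1] n 6 mm/row 20 deg/row 0.0
dp [[0.002, -0.001, 0.2], [0.002, -0.001, 0.2], [0.002, -0.001, 0.2], [0.002, -0.001, 0.2], [0.002, -0.001, 0.2], [0.002, -0.001, 0.2]]
turn [-0.0, -0.0, -0.0001]
```

Request:
{"name": "servo_tool", "arguments": {"dp": [[0, 0, 0.2], [0, 0, 0.2], [0, 0, 0.2], [0, 0, 0.2], [0, 0, 0.2], [0, 0, 0.2], [0, 0, 0]], "turn": [[0, 0, 0], [0, 0, 0], [0, 0, 0], [0, 0, 0], [0, 0, 0], [0, 0, 0], [0, 0, 0]], "gripper": [-0.3, -0.3, -0.3, -0.3, -0.3, -0.3, -1], "force": 25}}

```text
time_s: 2.28
tool_pos: [501.7, 325.2, 28.5]
tcp_rot: [-1.529, -2.742, 0.006]
contact_force: [0.0, 0.4, 0.0]
gripper_width: 0.279
gripper_force: 0.0
```

Request:
{"name": "servo_tool", "arguments": {"dp": [[0, 0, 0], [0, 0, 0], [0, 0, 0]], "turn": [[0, 0, 0], [0, 0, 0], [0, 0, 0]], "gripper": [-1, -1, -1]}}

```text
time_s: 2.65
tool_pos: [503.8, 326.6, 31.5]
tcp_rot: [1.53, 2.743, 0.002]
contact_force: [0.1, 1.0, -0.7]
gripper_width: 0.11
gripper_force: 25.0
```

```bash
python3 -c "
from h import *
st()"
```

```text
t2.65 [503.8 326.6  31.5] y [0.8 0.5 0. ] z [ 0.  0. -1.] q [-0.5  0.6 -0.1  1.8  0.1  0.7 -0.2] F [ 0.1  1.  -0.7] w 10.1 gf 25.0
```

Request:
{"name": "servo_tool", "arguments": {"dp": [[0, -0.08, 0], [0, -0.16, 0], [0, -0.18, 0], [0, -0.2, 0], [0, -0.2, 0], [0, -0.2, 0], [0, -0.2, 0], [0, -0.2, 0], [0, -0.14, 0], [0, -0.06, 0]], "turn": [[0, 0, 0], [0, 0, 0], [0, 0, 0], [0, 0, 0], [0, 0, 0], [0, 0, 0], [0, 0, 0], [0, 0, 0], [0, 0, 0], [0, 0, 0]], "gripper": [-1, -1, -1, -1, -1, -1, -1, -1, -1, -1]}}

```text
time_s: 3.9
tool_pos: [367.2, 242.5, 31.6]
tcp_rot: [1.528, 2.742, 0.009]
contact_force: [11.5, 6.3, -13.6]
gripper_width: 0.109
gripper_force: 25.0
```

```bash
python3 -c "
from h import *
st()"
```

```text
t3.90 [367.2 242.5  31.6] y [0.8 0.5 0. ] z [ 0.  0. -1.] q [-0.5  0.4 -0.1  2.2  0.1  0.5 -0.2] F [ 11.5   6.3 -13.6] w 10.1 gf 25.0
```

Request:
{"name": "servo_tool", "arguments": {"dp": [[0, 0, 0], [0, 0, 0], [0, 0, -0.2], [0, 0, -0.4], [0, 0, -0.4], [0, 0, -0.4], [0.3, 0.1, -0.4], [0.5, 0, 0], [0.5, 0, 0], [0.5, 0, 0]], "turn": [[0, 0, 0], [0, 0, 0], [0, 0, 0], [0, 0, 0], [0, 0, 0], [0, 0, 0], [0, 0, 0], [0, 0, 0], [0, 0, 0], [0, 0, 0]], "gripper": [-0.3, -0.3, -0.3, -0.3, -0.3, -0.3, -0.3, -0.3, -0.3, -0.3]}}

```text
time_s: 5.15
tool_pos: [278.3, 399.8, 210.6]
tcp_rot: [1.531, 2.743, -0.002]
contact_force: [0.5, -0.6, -0.5]
gripper_width: 0.352
gripper_force: 0.0
```

```bash
python3 -c "
from h import *
st()
grab('top','t3')
crop('t3','t3c',165,110,295,235,4)"
```

```text
t5.15 [278.3 399.8 210.6] y [ 0.8  0.5 -0. ] z [-0. -0. -1.] q [-0.7  0.2 -0.3  2.   0.1  1.  -0.5] F [ 0.5 -0.6 -0.5] w 32.4 gf 0.0
```

View pics/t3c.png

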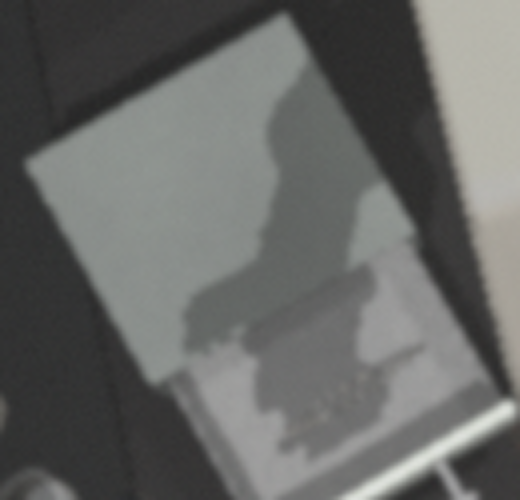

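The drawer is open. The forceps lie from about (285,425) to (425,348) in the crop, partly in the arm's shadow, so I'll raise the contrast.

```bash
python3 -c "
from h import *
a=cv2.imread('pics/t3.png',0)[185:225,222:282]
a=cv2.resize(a,None,fx=10,fy=10,interpolation=cv2.INTER_CUBIC)
a=cv2.createCLAHE(6,(3,3)).apply(a)
cv2.imwrite('pics/t3d.png',a)"
```

```text
(no output)
```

View pics/t3d.png

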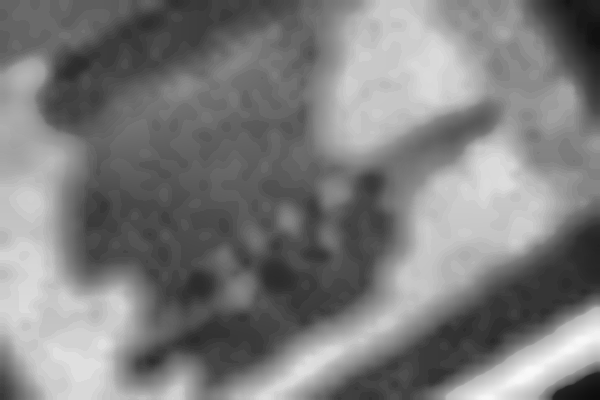

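The right forceps end is at (495,110) and the left end near (135,360) in the crop.

```bash
python3 -c "
from h import *
a=ray('top',222+49.7-.45,185+10.6-.45,18);b=ray('top',222+13.2-.45,185+36.2-.45,18)
print(a,b,(a+b)/2,np.linalg.norm(a-b),np.degrees(np.arctan2(*(b-a)[1::-1])))
u=np.array([.851,.525]);n=np.array([-.525,.851])
for p in(a,b): print((p[:2]-[367.2,242.5])@u,(p[:2]-[367.2,242.5])@n)
"
```

```text
[535.1 240.   18. ] [442.9 365.3  18. ] [489.  302.7  18. ] 155.5867462366391 126.33707255326102
141.60666060116884 -90.28016671097424
128.9519002932565 64.77750187416356
```

```bash
python3 -c "
from h import *
plan((510.5,274,110),down(36.3),8)
s=ctrl.state();np.set_printoptions(precision=4);print(s['joint_pos'],s['tool_pos'],s['tcp_rot'])
for p in((325,190),(300,210),(325,208)):print(ray('top',*p,0))"
```

```text
tool [273.2 406.4 211.1] n 8 mm/row 36 deg/row 0.5
dp [[-0.298, 0.163, 0.125], [-0.3, 0.161, 0.125], [-0.301, 0.158, 0.125], [-0.303, 0.155, 0.125], [-0.304, 0.152, 0.126], [-0.305, 0.15, 0.126], [-0.306, 0.147, 0.126], [-0.308, 0.144, 0.126]]
turn [0.0, -0.0001, -0.0015]
[-0.7288  0.2176 -0.3416  1.9643  0.0825  0.971  -0.5492] [273.2064 406.401  211.0511] [-1.5187 -2.7452 -0.0039]
[558.8862  50.5258   0.    ]
[485.932  138.4176   0.    ]
[494.167   49.8908   0.    ]
```

Request:
{"name": "servo_tool", "arguments": {"dp": [[-0.298, 0.163, 0.125], [-0.3, 0.161, 0.125], [-0.301, 0.158, 0.125], [-0.303, 0.155, 0.125], [-0.304, 0.152, 0.126], [-0.305, 0.15, 0.126], [-0.306, 0.147, 0.126], [-0.308, 0.144, 0.126], [0, 0, 0]], "turn": [[0, 0, -0.0015], [0, 0, -0.0015], [0, 0, -0.0015], [0, 0, -0.0015], [0, 0, -0.0015], [0, 0, -0.0015], [0, 0, -0.0015], [0, 0, -0.0015], [0, 0, 0]], "gripper": [0.1, 0.1, 0.1, 0.1, 0.1, 0.1, 0.1, 0.1, 0.1]}}

```text
time_s: 6.32
tool_pos: [517.4, 261.5, 108.5]
tcp_rot: [-1.433, -2.796, 0.006]
contact_force: [-0.5, 0.4, -0.6]
gripper_width: 0.551
gripper_force: 0.0
```

```bash
python3 -c "
from h import *
plan((510.5,274,15),down(36.3),6)
s=ctrl.state();np.set_printoptions(precision=4);print(s['joint_pos'],s['tool_pos'],s['tcp_rot'])"
```

```text
tool [517.4 261.5 108.5] n 6 mm/row 16 deg/row 0.1
dp [[0.024, 0.003, 0.156], [0.024, 0.003, 0.156], [0.024, 0.003, 0.156], [0.024, 0.003, 0.156], [0.024, 0.003, 0.156], [0.024, 0.003, 0.156]]
turn [-0.0001, 0.0, -0.0003]
[-0.3659  0.4943 -0.1912  1.8306  0.1244  0.8314  0.0046] [517.4002 261.4958 108.5359] [-1.4325 -2.7955  0.0056]
```

Request:
{"name": "servo_tool", "arguments": {"dp": [[0.072, 0.009, 0.1], [0.072, 0.009, 0.2], [0, 0, 0.2], [0, 0, 0.2], [0, 0, 0.15], [0, 0, 0.085], [0, 0, 0], [0, 0, 0]], "turn": [[0, 0, -0.001], [0, 0, -0.001], [0, 0, 0], [0, 0, 0], [0, 0, 0], [0, 0, 0], [0, 0, 0], [0, 0, 0]], "gripper": [0.1, 0.1, 0.1, 0.1, 0.1, 0.1, 0.1, 0.1]}}

```text
time_s: 7.32
tool_pos: [509.5, 278.3, 17.3]
tcp_rot: [1.408, 2.808, 0.001]
contact_force: [0.5, -0.3, -0.6]
gripper_width: 0.549
gripper_force: 0.0
```

Request:
{"name": "servo_tool", "arguments": {"dp": [[0, 0, 0], [0, 0, 0], [0, 0, 0], [0, 0, 0], [0, 0, 0]], "turn": [[0, 0, 0], [0, 0, 0], [0, 0, 0], [0, 0, 0], [0, 0, 0]], "gripper": [-1, -1, -1, -1, -1], "force": 40}}

```text
time_s: 7.95
tool_pos: [509.0, 278.1, 16.8]
tcp_rot: [-1.408, -2.808, -0.0]
contact_force: [-0.5, 0.7, -0.2]
gripper_width: 0.117
gripper_force: 40.0
```

```bash
python3 -c "
from h import *
st()
s=ctrl.state();np.set_printoptions(precision=4);print(s['joint_pos'],s['tool_pos'],s['tcp_rot'])"
```

```text
t7.95 [509.  278.1  16.8] y [0.8 0.6 0. ] z [ 0.  0. -1.] q [-0.4  0.6 -0.2  1.9  0.2  0.7 -0. ] F [-0.5  0.7 -0.2] w 10.8 gf 40.0
[-0.4128  0.6325 -0.1723  1.8655  0.1666  0.6573 -0.0431] [508.9534 278.1125  16.8285] [-1.4078 -2.8085 -0.0001]
```

```bash
cat > k.py <<'E'
from h import *
from scipy.optimize import least_squares
J=np.array([[-1.013,.5015,-.427,1.5505,.221,1.138,-.21],[-.7288,.2176,-.3416,1.9643,.0825,.971,-.5492],[-.3659,.4943,-.1912,1.8306,.1244,.8314,.0046],[-.4128,.6325,-.1723,1.8655,.1666,.6573,-.0431]])
P=np.array([[188.7,621.5,225.9],[273.2,406.4,211.05],[517.4,261.5,108.5],[508.95,278.1,16.8]])
V=np.array([[-.461,-3.107,.003],[-1.5187,-2.7452,-.0039],[-1.4325,-2.7955,.0056],[-1.4078,-2.8085,0]])
def fk(j,x):
    H,L1,L2,T,b,c,e1,e2,w=x
    z=lambda a:R.from_euler('z',a);y=lambda a:R.from_euler('y',a)
    q=z(b-j[0])*y(j[1]);p=np.array([0,0,H])+q.apply([0,0,L1])
    q=q*z(-j[2]);p=p+q.apply([e1,0,0]);q=q*y(j[3]);p=p+q.apply([e2,0,L2])
    q=q*z(-j[4])*y(j[5]);p=p+q.apply([w,0,T]);q=q*z(c-j[6]);return p,q
def res(x):
    o=[]
    for j,p,v in zip(J,P,V):
        a,q=fk(j,x);o+=[*(a-p),*(300*(q.inv()*R.from_rotvec(v)).as_rotvec()),]
    return np.array(o+list(.02*np.array(x[6:])))
def fit():
    best=None
    for b in(-1.57,0,1.57,3.1):
        for c in(-1.57,0,1.57,3.1):
            r=least_squares(res,[350,400,400,300,b,c,0,0,0])
            if best is None or r.cost<best.cost: best=r
    return best
if __name__=="__main__":
    r=fit();print(r.cost,r.x);print(r.fun.reshape(-1)[:24].reshape(4,6))
E
python3 k.py
```

```text
8.07238208823673 [-321.   502.5  462.7 -304.3    6.2    7.8    7.7    1.1    1.1]
[[ 2.8 -0.6 -0.5  0.5  0.1  0.1]
 [-0.8  0.9  0.3  0.1  0.  -0. ]
 [ 0.1  1.9 -0.1  0.  -0.  -0.1]
 [-1.4 -0.2  0.4  0.  -0.  -0. ]]
```

Request:
{"name": "servo_tool", "arguments": {"dp": [[0, 0, -0.1], [0, 0, -0.25], [0, 0, -0.4], [0, 0, -0.4], [0, 0, -0.4], [0, 0, -0.4], [0, 0, 0], [0, 0, 0], [0, 0, 0], [0, 0, 0]], "turn": [[0, 0, 0], [0, 0, 0], [0, 0, 0], [0, 0, 0], [0, 0, 0], [0, -0.022, 0], [0, -0.022, 0], [0, -0.022, 0], [0, -0.022, 0], [0, 0, 0]], "gripper": [-1, -1, -1, -1, -1, -1, -1, -1, -1, -1]}}

```text
time_s: 9.2
tool_pos: [506.2, 281.4, 210.6]
tcp_rot: [1.169, 2.355, -0.334]
contact_force: [0.5, -0.3, -0.1]
gripper_width: 0.112
gripper_force: 40.0
```

```bash
python3 -c "
from h import *
import k
st()
s=ctrl.state();k.J=np.vstack([k.J,s['joint_pos']]);k.P=np.vstack([k.P,s['tool_pos']]);k.V=np.vstack([k.V,s['tcp_rot']])
r=k.fit();print(r.cost,r.x,r.fun[:30].reshape(5,6))
grab('side','s2');crop('s2','s2c',60,60,300,240,3.3)"
```

```text
t9.20 [506.2 281.4 210.6] y [ 0.8  0.6 -0. ] z [ 0.3 -0.4 -0.8] q [-0.8  0.4 -0.1  1.8  0.6  1.2 -0.6] F [ 0.5 -0.3 -0.1] w 10.3 gf 40.0
78.99983618352202 [338.8 512.6 466.4 361.3  -0.    1.5  11.7   0.4  10.7] [[ 3.5  1.5 -0.2  0.5  0.1 -0.3]
 [-2.7  4.1  1.9  0.1  0.  -0.4]
 [ 0.3  1.3 -1.   0.  -0.  -0.4]
 [ 0.9  1.2 -2.2  0.  -0.  -0.4]
 [-6.5 -3.9  1.4 -6.6 -0.2  1.5]]
```

View pics/s2c.png

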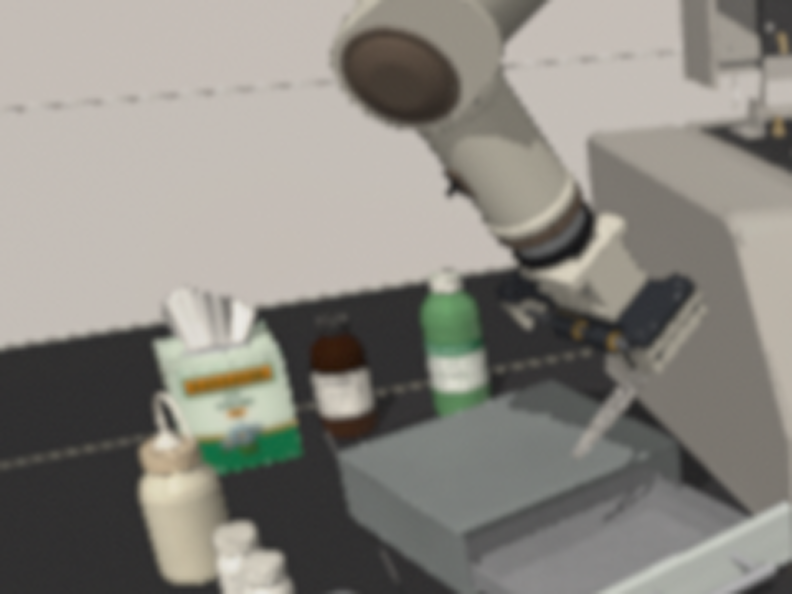

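The forceps hang from the gripper, with the long end towards (575,455) in the crop. Next I check the reach at the cup.

```bash
cat > ik.py <<'E'
from k import *
lo=np.array([-2.88,-.31,-1.54,.2,-1.41,.19,-2.57])+.05;hi=np.array([2.88,2.03,1.56,2.42,4.55,2.02,2.57])-.05
X=[338.8,512.6,466.4,361.3,0,1.5,11.7,.4,10.7]
def ik(p,q,j0):
    f=lambda j:np.r_[fk(j,X)[0]-p,300*(fk(j,X)[1].inv()*q).as_rotvec(),2*(j-j0)]
    r=least_squares(f,np.clip(j0,lo,hi),bounds=(lo,hi));a=r.fun
    return r.x,np.linalg.norm(a[:3]),np.degrees(np.linalg.norm(a[3:6])/300)
if __name__=="__main__":
    j0=np.array(ctrl.state()["joint_pos"])
    for h in(-110,-95,-80,-70,-60,-50,-40):
        for t in(90,75,60):
            j=j0
            for k in range(1,5): # walk there
                s=np.array([506,281,210])*(1-k/4)+np.array([511,-168,130 if k==4 else 250])*k/4
                j,a,b=ik(s,down(36+(h+54)*k/4,-34-(t-34)*k/4),j)
            print(h,t,"err %.0f %.1f"%(a,b),j.round(2))
E
python3 ik.py
```

```text
-110 90 err 0 0.0 [-0.5  1.2  0.4  1.6  0.8  1.6 -1.1]
-110 75 err 0 0.0 [-0.5  1.   0.3  1.7  0.7  1.4 -1.1]
-110 60 err 0 0.0 [-0.4  0.8  0.3  1.7  0.7  1.3 -1. ]
-95 90 err 0 0.0 [-0.6  1.1  0.4  1.8  1.   1.4 -1.3]
-95 75 err 0 0.0 [-0.6  0.9  0.3  1.9  0.9  1.3 -1.2]
-95 60 err 0 0.0 [-0.5  0.8  0.3  1.9  0.9  1.1 -1.1]
-80 90 err 0 0.0 [-0.7  1.1  0.3  2.   1.2  1.3 -1.5]
-80 75 err 0 0.0 [-0.7  0.9  0.3  2.1  1.2  1.1 -1.4]
-80 60 err 0 0.0 [-0.6  0.7  0.3  2.1  1.1  1.  -1.2]
-70 90 err 0 0.0 [-0.7  1.1  0.3  2.1  1.4  1.3 -1.6]
-70 75 err 0 0.0 [-0.7  0.9  0.3  2.2  1.4  1.1 -1.5]
-70 60 err 0 0.0 [-0.6  0.6  0.3  2.3  1.4  0.9 -1.3]
-60 90 err 0 0.0 [-0.7  1.1  0.3  2.3  1.6  1.3 -1.9]
-60 75 err 0 0.0 [-0.6  0.8  0.3  2.4  1.7  1.1 -1.7]
-60 60 err 4 0.8 [-0.3  0.6 -0.   2.4  1.7  1.  -1.4]
-50 90 err 5 1.4 [-1.5  1.8  1.   2.4  1.4  0.2 -2. ]
-50 75 err 23 4.9 [ 0.3  1.1 -0.7  2.4  2.   2.  -1.5]
-50 60 err 25 5.4 [ 0.7  1.2 -1.2  2.4  2.1  2.  -1. ]
-40 90 err 25 5.3 [-0.2  1.2 -0.1  2.4  2.1  2.  -2. ]
-40 75 err 47 9.9 [ 0.3  1.1 -0.6  2.4  2.2  2.  -1.5]
-40 60 err 48 9.9 [ 0.8  1.3 -1.3  2.4  2.2  2.  -0.8]
```

```bash
cat > walk.py <<'E'
from ik import *
def walk(W,j):
    for p,h,t in W:
        j,a,b=ik(np.array(p,float),down(h+90,-t),j)
        u=np.array([np.cos(np.radians(h)),np.sin(np.radians(h))]);c=np.array(p[:2])-66*u*np.sin(np.radians(t))+95*np.array([-u[1],u[0]])
        print(p,h,t,"err %.0f %.1f"%(a,b),j.round(2),"corner",c,"toface %.0f"%((c-[530,43])@[.971,.238]))
    return j
E
python3 - <<'E'
from walk import *
j=np.array(ctrl.state()["joint_pos"])
for h in (-56,-60,-64):
    walk([((506,281,215),-54,60),((420,180,215),-60,90),((390,10,190),h-5,90),((440,-80,205),h-5,90),((499,-172,213),h,90),((499,-172,170),h,90),((499,-172,122),h,90)],j)
E
```

```text
(506, 281, 215) -54 60 err 0 0.0 [-1.1  0.7  0.   1.8  0.9  1.4 -1. ] corner [549.3 383.1] toface 100
(420, 180, 215) -60 90 err 0 0.0 [-1.2  0.9  0.2  1.9  0.9  1.6 -1.3] corner [469.3 284.7] toface -1
(390, 10, 190) -61 90 err 0 0.0 [-1.2  0.9  0.2  2.3  1.   1.4 -1.6] corner [441.1 113.8] toface -69
(440, -80, 205) -61 90 err 0 0.0 [-1.1  0.9  0.3  2.4  1.3  1.3 -1.7] corner [491.1  23.8] toface -42
(499, -172, 213) -56 90 err 13 2.8 [ 0.   1.  -0.4  2.4  1.8  2.  -1.7] corner [540.9 -64.2] toface -15
(499, -172, 170) -56 90 err 5 1.2 [-0.   1.1 -0.4  2.4  1.9  2.  -1.8] corner [540.9 -64.2] toface -15
(499, -172, 122) -56 90 err 0 0.0 [-0.1  1.2 -0.3  2.3  1.9  2.  -1.9] corner [540.9 -64.2] toface -15
(506, 281, 215) -54 60 err 0 0.0 [-1.1  0.7  0.   1.8  0.9  1.4 -1. ] corner [549.3 383.1] toface 100
(420, 180, 215) -60 90 err 0 0.0 [-1.2  0.9  0.2  1.9  0.9  1.6 -1.3] corner [469.3 284.7] toface -1
(390, 10, 190) -65 90 err 0 0.0 [-1.1  0.9  0.2  2.2  1.   1.4 -1.6] corner [448.2 110. ] toface -63
(440, -80, 205) -65 90 err 0 0.0 [-1.   0.9  0.3  2.3  1.2  1.3 -1.6] corner [49
[... 339 characters left out ...]
215) -54 60 err 0 0.0 [-1.1  0.7  0.   1.8  0.9  1.4 -1. ] corner [549.3 383.1] toface 100
(420, 180, 215) -60 90 err 0 0.0 [-1.2  0.9  0.2  1.9  0.9  1.6 -1.3] corner [469.3 284.7] toface -1
(390, 10, 190) -69 90 err 0 0.0 [-1.1  0.9  0.2  2.2  0.9  1.4 -1.5] corner [455.  105.7] toface -58
(440, -80, 205) -69 90 err 0 0.0 [-1.   0.9  0.3  2.3  1.1  1.3 -1.5] corner [505.   15.7] toface -31
(499, -172, 213) -64 90 err 0 0.0 [-0.9  0.9  0.5  2.3  1.5  1.2 -1.7] corner [555.5 -71. ] toface -2
(499, -172, 170) -64 90 err 0 0.0 [-0.8  1.   0.4  2.3  1.5  1.2 -1.7] corner [555.5 -71. ] toface -2
(499, -172, 122) -64 90 err 0 0.0 [-0.8  1.1  0.4  2.2  1.4  1.2 -1.8] corner [555.5 -71. ] toface -2
```

```bash
python3 - <<'E'
from walk import *
j=np.array(ctrl.state()["joint_pos"])
for h,t in ((-58,90),(-58,94),(-61,92)):
    walk([((506,281,215),-54,60),((420,180,215),-60,90),((390,10,190),-64,90),((440,-80,205),-64,90),((494,-172,206),h-2,t),((494,-172,170),h,t),((494,-172,120),h,t)],j)
plan((420,180,215),down(32,-88),10)
E
```

```text
(506, 281, 215) -54 60 err 0 0.0 [-1.1  0.7  0.   1.8  0.9  1.4 -1. ] corner [549.3 383.1] toface 100
(420, 180, 215) -60 90 err 0 0.0 [-1.2  0.9  0.2  1.9  0.9  1.6 -1.3] corner [469.3 284.7] toface -1
(390, 10, 190) -64 90 err 0 0.0 [-1.2  0.9  0.2  2.2  1.   1.4 -1.6] corner [446.5 111. ] toface -65
(440, -80, 205) -64 90 err 0 0.0 [-1.   0.9  0.3  2.3  1.2  1.3 -1.6] corner [496.5  21. ] toface -38
(494, -172, 206) -60 90 err 1 0.3 [-1.5  1.7  1.2  2.4  0.6  0.2 -1. ] corner [543.3 -67.3] toface -13
(494, -172, 170) -58 90 err 1 0.2 [-1.5  1.7  1.1  2.4  0.8  0.2 -1.4] corner [539.6 -65.7] toface -17
(494, -172, 120) -58 90 err 0 0.0 [-1.5  1.8  1.   2.3  0.8  0.3 -1.4] corner [539.6 -65.7] toface -17
(506, 281, 215) -54 60 err 0 0.0 [-1.1  0.7  0.   1.8  0.9  1.4 -1. ] corner [549.3 383.1] toface 100
(420, 180, 215) -60 90 err 0 0.0 [-1.2  0.9  0.2  1.9  0.9  1.6 -1.3] corner [469.3 284.7] toface -1
(390, 10, 190) -64 90 err 0 0.0 [-1.2  0.9  0.2  2.2  1.   1.4 -1.6] corner [446.5 111. ] toface -65
(440, -80, 205) -64 90 err 0 0.0 [-1.   0.9  0.3  2.3  1.2  1.3 -1.6] corner [496
[... 676 characters left out ...]
9  0.3  2.3  1.2  1.3 -1.6] corner [496.5  21. ] toface -38
(494, -172, 206) -63 92 err 0 0.0 [-0.9  1.   0.5  2.3  1.5  1.2 -1.7] corner [548.7 -70.1] toface -9
(494, -172, 170) -61 92 err 0 0.0 [-0.9  1.1  0.4  2.3  1.5  1.2 -1.8] corner [545.1 -68.3] toface -12
(494, -172, 120) -61 92 err 0 0.0 [-0.8  1.2  0.4  2.3  1.5  1.2 -1.9] corner [545.1 -68.3] toface -12
tool [507.7 279.5 211.4] n 10 mm/row 13 deg/row 5.7
dp [[-0.025, -0.13, 0.011], [-0.024, -0.13, 0.015], [-0.023, -0.129, 0.018], [-0.022, -0.129, 0.021], [-0.02, -0.129, 0.024], [-0.018, -0.129, 0.027], [-0.016, -0.128, 0.03], [-0.014, -0.128, 0.032], [-0.011, -0.128, 0.034], [-0.008, -0.127, 0.036]]
turn [0.0012, -0.0157, 0.0007]
```

Request:
{"name": "servo_tool", "arguments": {"dp": [[-0.025, -0.13, 0.011], [-0.024, -0.13, 0.015], [-0.023, -0.129, 0.018], [-0.022, -0.129, 0.021], [-0.02, -0.129, 0.024], [-0.018, -0.129, 0.027], [-0.016, -0.128, 0.03], [-0.014, -0.128, 0.032], [-0.011, -0.128, 0.034], [-0.008, -0.127, 0.036]], "turn": [[0.0012, -0.0157, 0.0007], [0.0012, -0.0157, 0.0007], [0.0012, -0.0157, 0.0007], [0.0012, -0.0157, 0.0007], [0.0012, -0.0157, 0.0007], [0.0012, -0.0157, 0.0007], [0.0012, -0.0157, 0.0007], [0.0012, -0.0157, 0.0007], [0.0012, -0.0157, 0.0007], [0.0012, -0.0157, 0.0007]], "gripper": [-1, -1, -1, -1, -1, -1, -1, -1, -1, -1]}}

```text
time_s: 10.5
tool_pos: [421.6, 177.1, 215.7]
tcp_rot: [0.81, 1.448, -0.784]
contact_force: [0.0, -0.4, -1.0]
gripper_width: 0.112
gripper_force: 39.9
```

Request:
{"name": "servo_tool", "arguments": {"dp": [[0, 0, 0], [0, 0, 0]], "turn": [[0, 0, 0], [0, 0, 0]], "gripper": [-1, -1]}}

```text
time_s: 10.75
tool_pos: [422.0, 178.3, 215.8]
tcp_rot: [0.81, 1.451, -0.781]
contact_force: [-0.1, 0.3, -0.0]
gripper_width: 0.111
gripper_force: 39.9
```

```bash
python3 - <<'E'
from h import *
import k
st()
s=ctrl.state();k.J=np.vstack([k.J,s['joint_pos']]);k.P=np.vstack([k.P,s['tool_pos']]);k.V=np.vstack([k.V,s['tcp_rot']])
r=k.fit();np.set_printoptions(precision=3);print(r.cost,list(r.x.round(3)),r.fun[24:30]);print(s['joint_pos'],s['tool_pos'],s['tcp_rot'])
plan((390,10,192),down(26,-90),10)
E
```

```text
t10.75 [422.  178.3 215.8] y [0.8 0.5 0. ] z [ 0.5 -0.8 -0. ] q [-1.2  0.9  0.1  1.9  0.9  1.7 -1.3] F [-0.1  0.3 -0. ] w 10.2 gf 39.9
215.95022907258465 [np.float64(323.014), np.float64(515.844), np.float64(455.484), np.float64(374.393), np.float64(-0.036), np.float64(-4.741), np.float64(-3.948), np.float64(-15.326), np.float64(-0.279)] [ -8.602  -0.292   4.138 -10.678  -0.138   8.234]
[-1.231  0.87   0.065  1.946  0.941  1.691 -1.279] [422.043 178.26  215.798] [ 0.81   1.451 -0.781]
tool [422.043 178.26  215.798] n 10 mm/row 17 deg/row 0.6
dp [[0.019, -0.116, 0.127], [0.02, -0.115, 0.128], [0.02, -0.113, 0.129], [0.021, -0.112, 0.13], [0.021, -0.111, 0.131], [0.022, -0.109, 0.132], [0.022, -0.108, 0.133], [0.022, -0.107, 0.134], [0.023, -0.105, 0.135], [0.023, -0.104, 0.136]]
turn [0.0016, -0.0005, 0.0]
```

Request:
{"name": "servo_tool", "arguments": {"dp": [[0.019, -0.116, 0.127], [0.02, -0.115, 0.128], [0.02, -0.113, 0.129], [0.021, -0.112, 0.13], [0.021, -0.111, 0.131], [0.022, -0.109, 0.132], [0.022, -0.108, 0.133], [0.022, -0.107, 0.134], [0.023, -0.105, 0.135], [0.023, -0.104, 0.136]], "turn": [[0.0016, -0.0005, 0], [0.0016, -0.0005, 0], [0.0016, -0.0005, 0], [0.0016, -0.0005, 0], [0.0016, -0.0005, 0], [0.0016, -0.0005, 0], [0.0016, -0.0005, 0], [0.0016, -0.0005, 0], [0.0016, -0.0005, 0], [0.0016, -0.0005, 0]], "gripper": [-1, -1, -1, -1, -1, -1, -1, -1, -1, -1]}}

```text
time_s: 12.0
tool_pos: [389.3, 9.4, 191.8]
tcp_rot: [0.866, 1.391, -0.868]
contact_force: [-0.3, 0.1, -0.1]
gripper_width: 0.112
gripper_force: 39.9
```

Request:
{"name": "servo_tool", "arguments": {"dp": [[0, 0, 0], [0, 0, 0]], "turn": [[0, 0, 0], [0, 0, 0]], "gripper": [-1, -1]}}

```text
time_s: 12.25
tool_pos: [389.7, 10.8, 191.9]
tcp_rot: [0.865, 1.392, -0.867]
contact_force: [-0.8, -0.4, -0.1]
gripper_width: 0.113
gripper_force: 39.9
```

```bash
python3 - <<'E'
from h import *
st()
plan((440,-80,207),down(28,-93),5)
plan((492,-172,207),down(30,-94),6,(440,-80,207),down(28,-93))
grab('top','t4');crop('t4','t4c',230,90,450,250,3.6)
E
```

```text
t12.25 [389.7  10.8 191.9] y [ 0.9  0.4 -0. ] z [ 0.4 -0.9  0. ] q [-1.1  0.9  0.1  2.2  0.9  1.5 -1.5] F [-0.8 -0.4 -0.1] w 10.4 gf 39.9
tool [389.7  10.8 191.9] n 5 mm/row 21 deg/row 0.7
dp [[-0.03, 0.01, 0.207], [-0.028, 0.009, 0.208], [-0.026, 0.007, 0.208], [-0.024, 0.006, 0.208], [-0.022, 0.005, 0.209]]
turn [-0.001, -0.0017, 0.0001]
tool [440. -80. 207.] n 6 mm/row 18 deg/row 0.4
dp [[0.009, 0.005, 0.176], [0.01, 0.004, 0.176], [0.01, 0.002, 0.176], [0.011, 0.001, 0.176], [0.011, 0.0, 0.176], [0.012, -0.001, 0.176]]
turn [-0.0009, -0.0005, 0.0001]
```

View pics/t4c.png

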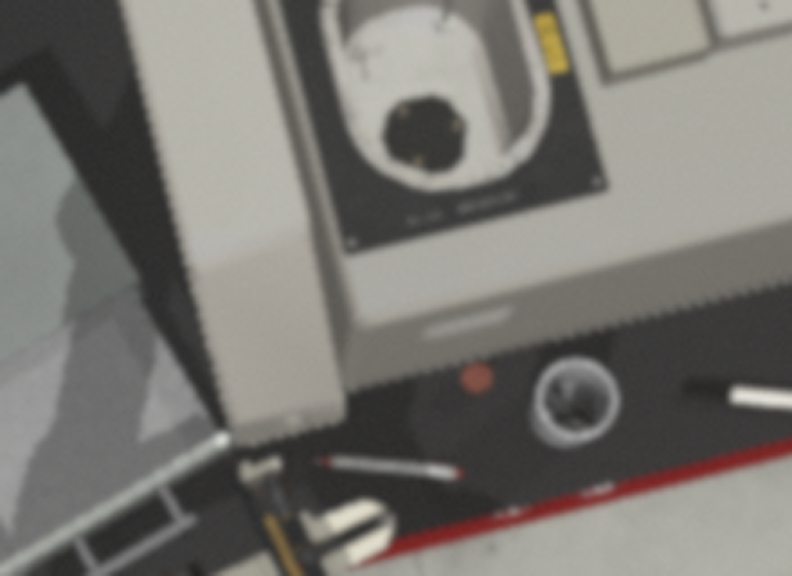

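The top view shows a clear cup at (575,400), the stopper at (478,378) and the fingers at (350,530). The instrument's face foot runs (345,390) to (792,285). The body's end at (262,468) lies within the predicted envelope.

Request:
{"name": "servo_tool", "arguments": {"dp": [[-0.03, 0.01, 0.207], [-0.028, 0.009, 0.208], [-0.026, 0.007, 0.208], [-0.024, 0.006, 0.208], [-0.022, 0.005, 0.209]], "turn": [[-0.001, -0.0017, 0], [-0.001, -0.0017, 0], [-0.001, -0.0017, 0], [-0.001, -0.0017, 0], [-0.001, -0.0017, 0]], "gripper": [-1, -1, -1, -1, -1]}}

```text
time_s: 12.92
tool_pos: [440.6, -80.0, 207.1]
tcp_rot: [0.812, 1.356, -0.858]
contact_force: [0.4, -0.7, -0.4]
gripper_width: 0.113
gripper_force: 39.9
```

Request:
{"name": "servo_tool", "arguments": {"dp": [[0.009, 0.005, 0.176], [0.01, 0.004, 0.176], [0.01, 0.002, 0.176], [0.011, 0.001, 0.176], [0.011, 0, 0.17], [0.012, -0.001, 0.1], [0, 0, 0], [0, 0, 0]], "turn": [[-0.0009, -0.0005, 0], [-0.0009, -0.0005, 0], [-0.0009, -0.0005, 0], [-0.0009, -0.0005, 0], [-0.0009, -0.0005, 0], [-0.0009, -0.0005, 0], [0, 0, 0], [0, 0, 0]], "gripper": [-1, -1, -1, -1, -1, -1, -1, -1]}}

```text
time_s: 13.92
tool_pos: [487.8, -164.7, 206.7]
tcp_rot: [0.776, 1.351, -0.84]
contact_force: [-0.3, -0.3, -1.1]
gripper_width: 0.115
gripper_force: 39.9
```

```bash
python3 - <<'E'
from h import *
st()
s=ctrl.state();m=R.from_rotvec(s["tcp_rot"]).as_matrix();np.set_printoptions(precision=3);print(m,s["contact_force"])
grab('side','s4');grab('top','t5')
a=cv2.resize(cv2.imread('pics/s4.png')[130:240,300:430],None,fx=4,fy=4,interpolation=cv2.INTER_CUBIC)
b=cv2.resize(cv2.imread('pics/t5.png')[160:240,320:412],None,fx=5.5,fy=5.5,interpolation=cv2.INTER_CUBIC)
H=a.shape[0];b=cv2.resize(b,(270,235));cv2.imwrite('pics/c5.png',np.hstack([a,cv2.copyMakeBorder(b,0,H-235,0,0,cv2.BORDER_CONSTANT)]))
print(proj('top',(511.5,-168,90)),proj('top',s['tool_pos']),proj('side',(511.5,-168,90)),proj('side',s['tool_pos']))
E
```

```text
t13.93 [ 487.8 -164.7  206.7] y [ 0.9  0.5 -0. ] z [ 0.5 -0.9  0.1] q [-0.9  1.   0.4  2.4  1.4  1.3 -1.7] F [-0.3 -0.3 -1.1] w 10.5 gf 39.9
[[ 0.033  0.866  0.499]
 [-0.064  0.5   -0.864]
 [-0.997 -0.004  0.072]] [-0.261 -0.253 -1.065]
[390.079 200.196] [394.463 202.221] [389.024 189.717] [394.436 160.454]
```

View pics/c5.png

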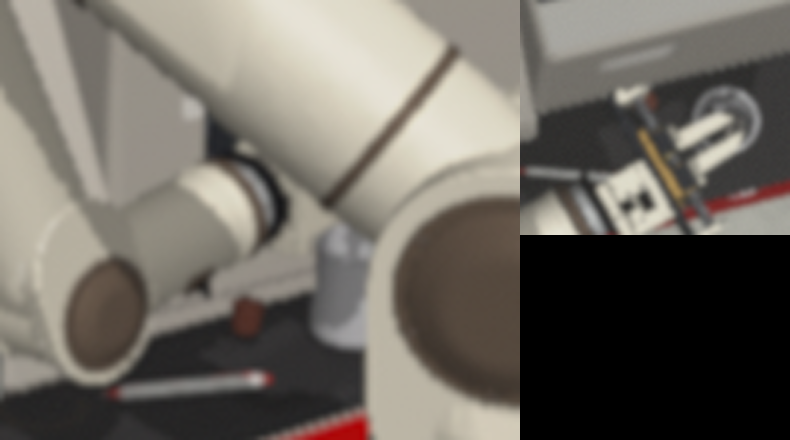

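Top inset: the fingertips are over the near half of the cup and the body is clear of the instrument face. The side view is blocked by the arm. I nudge a little deeper and lower in, watching the force.

Request:
{"name": "servo_tool", "arguments": {"dp": [[0, 0.07, 0.025], [0.1, 0, -0.007], [0.1, 0, -0.007], [0.1, 0, -0.007], [0.1, 0, -0.007], [0, 0, 0]], "turn": [[0, 0, 0], [0, 0, 0], [0, 0, 0], [0, 0, 0], [0, 0, 0], [0, 0, 0]], "gripper": [-1, -1, -1, -1, -1, -1]}}

```text
time_s: 14.78
tool_pos: [494.8, -164.3, 166.1]
tcp_rot: [0.775, 1.351, -0.842]
contact_force: [-0.8, 0.6, -1.1]
gripper_width: 0.114
gripper_force: 39.9
```

```bash
python3 - <<'E'
from h import *
st()
m=R.from_rotvec(ctrl.state()["tcp_rot"]).as_matrix();p=np.array(ctrl.state()["tool_pos"])
a=grab('top','t6');b=cv2.imread('pics/t4.png')
# cup shift since before: ring edges unoccluded on its right side
e=lambda im:[int(np.argmax(im[r,395:412,1].astype(int)))+395 for r in range(192,208,3)]
print(e(a),e(b),"lower end",p+107*m[:,0])
E
```

```text
t14.78 [ 494.8 -164.3  166.1] y [ 0.9  0.5 -0. ] z [ 0.5 -0.9  0.1] q [-0.9  1.1  0.3  2.3  1.4  1.3 -1.8] F [-0.8  0.6 -1.1] w 10.5 gf 39.9
[395, 398, 400, 400, 400, 398] [395, 398, 400, 400, 400, 398] lower end [ 498.2 -171.3   59.4]
```

Request:
{"name": "servo_tool", "arguments": {"dp": [[0.1, 0, -0.007], [0.1, 0, -0.007], [0.1, 0, -0.007], [0.1, 0, -0.007], [0.04, 0, -0.003], [0, 0, 0]], "turn": [[0, 0, 0], [0, 0, 0], [0, 0, 0], [0, 0, 0], [0, 0, 0], [0, 0, 0]], "gripper": [-1, -1, -1, -1, -1, -1]}}

```text
time_s: 15.58
tool_pos: [494.7, -164.6, 122.7]
tcp_rot: [0.776, 1.35, -0.842]
contact_force: [-0.0, -0.6, -1.7]
gripper_width: 0.115
gripper_force: 39.9
```

Request:
{"name": "servo_tool", "arguments": {"dp": [[0.03, 0, 0], [0, 0, 0], [0, 0, 0], [0, 0, 0], [0, 0, 0], [0, 0, -0.15], [0, 0, -0.25], [0, 0, -0.25], [0, -0.2, -0.2], [0, -0.2, 0]], "turn": [[0, 0, 0], [0, 0, 0], [0, 0, 0], [0, 0, 0], [0, 0, 0], [0, 0, 0], [0, 0, 0], [0, 0, 0], [0, 0, 0], [0, 0, 0]], "gripper": [-1, -0.2, -0.2, 0, 0, 0, 0, 0, 0, 0]}}

```text
time_s: 16.82
tool_pos: [417.3, -108.9, 112.8]
tcp_rot: [0.776, 1.353, -0.837]
contact_force: [-0.4, -0.1, 0.7]
gripper_width: 0.498
gripper_force: 0.0
```

Request:
{"name": "servo_tool", "arguments": {"dp": [[0, 0, 0], [0, 0, 0]], "turn": [[0, 0, 0], [0, 0, 0]], "gripper": [0, 0]}}

```text
time_s: 17.08
tool_pos: [418.4, -110.5, 113.7]
tcp_rot: [0.776, 1.35, -0.84]
contact_force: [-0.4, 0.2, -0.2]
gripper_width: 0.5
gripper_force: 0.0
```

```bash
python3 - <<'E'
from h import *
st()
grab('side','s7');grab('top','t7')
a=cv2.resize(cv2.imread('pics/s7.png')[130:240,300:430],None,fx=3.5,fy=3.5,interpolation=cv2.INTER_CUBIC)
b=cv2.resize(cv2.imread('pics/t7.png')[175:230,350:410],None,fx=5.5,fy=5.5,interpolation=cv2.INTER_CUBIC)
cv2.imwrite('pics/c7.png',np.hstack([a,cv2.copyMakeBorder(b,0,a.shape[0]-b.shape[0],0,0,cv2.BORDER_CONSTANT)]))
E
```

```text
t17.07 [ 418.4 -110.5  113.7] y [ 0.9  0.5 -0. ] z [ 0.5 -0.9  0.1] q [-1.   1.2  0.2  2.3  1.2  1.4 -1.9] F [-0.4  0.2 -0.2] w 46.0 gf 0.0
```

View pics/c7.png

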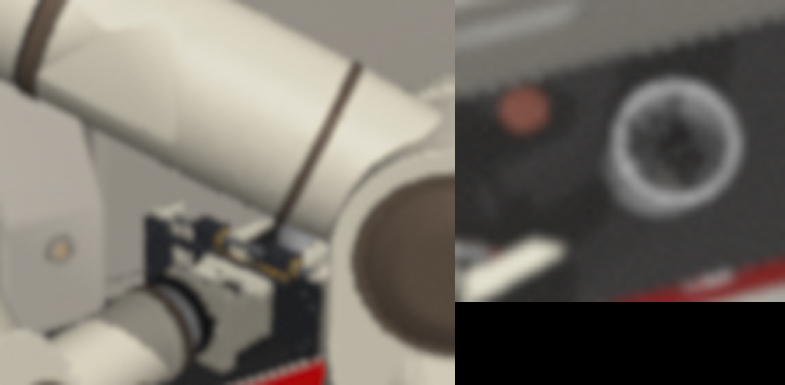

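The picture shows the cup upright and unmoved at (675,143), with the gripper clear. The forceps are not obvious in it. My 10 views are used up, so I compare numerically with the earlier picture.

```bash
python3 - <<'E'
from h import *
a=cv2.imread('pics/t7.png',0).astype(int);b=cv2.imread('pics/t4.png',0).astype(int)
print(proj('top',(511,-168,150)),proj('top',(511,-168,6)))
print("cols 376..404");d=(a-b)[184:218,376:405]
for r,row in zip(range(184,218),d): print(r,' '.join('%3d'%x if abs(x)>7 else '  .' for x in row))
E
```

```text
[392.7 197.7] [386.7 203.8]
cols 376..404
184   .   .   .   .   .   .   .   .   .   .   .   .   .   .   .   .   .   .   .   .   .   .   .   .   .   .   .   .   .
185   .   .   .   .   .   .   .   .   .   .   .   .   .   .   .   .   .   .   .   .   .   .   .   .   .   .   .   .   .
186   .   .   .   .   .   .   .   .   .   .   .   .   .   .   .   .   .   .   .   .   .   .   .   .   .   .   .   .   .
187   .   .   .   .   .   .   .   .   .   .   .   .   .   .   .   .   .   .   .   .   .   .   .   .   .   .   .   .   .
188   .   .   .   .   .   .   .   .   .   .   .   .   .   .   .   .   .   .   .   .   .   .   .   .   .   .   .   .   .
189   .   .   .   .   .   .   .   .   .   .   .   .   .   .   .   .   .   .   .   .   .   .   .   .   .   .   .   .   .
190   .   .   .   .   .   .   .   .   .   .   .   .   .   .   .   .   .   .   .   .   .   .   .   .   .   .   .   .   .
191   .   .   .   .   .   .   .   .   .   .   .   .   .  -8  -9  -8   .   .   .   .   .   .   .   .   .   .   .   .   .
192   .   .   .   .   .   .   .   .   .   .   .   . -11 -22 -24 -12   .   .   .   .   .   .   .   
[... 2321 characters left out ...]
   .   .   .   .   .   .   .   .   .   .   .   .   .   .   .   .   .   .   .   .   .   .   .   .   .
213 -13   .   .   .   .   .   .   .   .   .   .   .   .   .   .   .   .   .   .   .   .   .   .   .   .   .   .   .   .
214  -8   .   .   .   .   .   .   .   .   .   .   .   .   .   .   .   .   .   .   .   .   .   .   .   .   .   .   .   .
215  -8   .   .   .   .   .   .   .   .   .   .   .   .   .   .   .   .   .   .   .   .   .   .   .   .   .   .   .   .
216   .   .   .   .   .   .   .   .   .   .   .   .   .   .   .   .   .   .   .   .   .   .   .   .   .   .   .   .   .
217   .   .   .   .   .   .   .   .   .   .   .   .   .   .   .   .   .   .   .   .   .   .   .   .   .   .   .   .   .
```

```bash
python3 - <<'E'
from walk import *
j=np.array(ctrl.state()["joint_pos"])
A=((395,-120,200),down(30,-80));B=((430,-250,270),down(12,-35));C=((525.6,-394.5,120),down(-5)*R.from_euler('x',-6,degrees=True))
for p,q in(A,B,C): j,a,b=ik(np.array(p,float),q,j);print(a,b,j.round(2))
plan(*A,3);plan(*B,7,*A);plan(*C,9,*B)
E
```

```text
30.74694427162576 6.85098520348519 [-1.7  1.5  1.2  2.4  0.   0.5 -0.4]
0.04416584178110082 0.007892657953134952 [-1.2  0.3  1.5  2.2  0.5  0.7  0.1]
0.025432275394236564 0.009164879209647139 [ 0.1  0.7  0.8  1.7 -0.6  0.9  1. ]
tool [ 418.4 -110.7  113.8] n 3 mm/row 30 deg/row 4.7
dp [[-0.287, -0.084, 0.009], [-0.287, -0.084, -0.015], [-0.285, -0.083, -0.039]]
turn [-0.0001, 0.0131, 0.0002]
tool [ 395. -120.  200.] n 7 mm/row 22 deg/row 6.9
dp [[-0.131, -0.05, 0.166], [-0.15, -0.04, 0.152], [-0.166, -0.03, 0.136], [-0.181, -0.021, 0.117], [-0.193, -0.012, 0.097], [-0.203, -0.004, 0.075], [-0.21, 0.003, 0.052]]
turn [0.0062, 0.0177, 0.0039]
tool [ 430. -250.  270.] n 9 mm/row 25 deg/row 4.3
dp [[-0.051, 0.071, 0.239], [-0.064, 0.072, 0.236], [-0.077, 0.075, 0.231], [-0.089, 0.077, 0.226], [-0.101, 0.08, 0.22], [-0.112, 0.084, 0.213], [-0.123, 0.088, 0.205], [-0.133, 0.092, 0.197], [-0.142, 0.097, 0.188]]
turn [-0.0002, 0.0104, 0.0056]
```

```bash
python3 - <<'E'
from walk import *
j=np.array(ctrl.state()["joint_pos"])
A=((400,-150,180),down(10,-82));B=((440,-300,230),down(0,-42));C=((525.6,-394.5,120),down(-5)*R.from_euler('x',-6,degrees=True))
for p,q in(A,B,C): j,a,b=ik(np.array(p,float),q,j);print(a,b,j.round(2))
plan(*A,6);plan(*B,8,*A);plan(*C,9,*B)
E
```

```text
0.006469265314895173 0.002082724920197221 [-0.8  0.8  0.2  2.3  1.1  1.3 -1.5]
0.01496383479042374 0.007114373723135845 [-0.2  0.3  0.4  2.1  0.9  0.9 -0.6]
0.014992224080918383 0.009509149046116683 [ 0.8  0.5 -0.1  1.7  0.   0.8  0.5]
tool [ 418.4 -110.7  113.8] n 6 mm/row 13 deg/row 3.9
dp [[-0.107, -0.06, 0.049], [-0.109, -0.057, 0.049], [-0.111, -0.053, 0.048], [-0.112, -0.05, 0.047], [-0.114, -0.047, 0.046], [-0.116, -0.044, 0.045]]
turn [0.0092, 0.0056, 0.0004]
tool [ 400. -150.  180.] n 8 mm/row 20 deg/row 5.1
dp [[-0.089, 0.017, 0.183], [-0.104, 0.021, 0.174], [-0.119, 0.026, 0.164], [-0.132, 0.03, 0.152], [-0.144, 0.034, 0.14], [-0.156, 0.039, 0.126], [-0.166, 0.043, 0.111], [-0.174, 0.046, 0.095]]
turn [0.0031, 0.0139, 0.0017]
tool [ 440. -300.  230.] n 9 mm/row 19 deg/row 4.7
dp [[0.004, 0.095, 0.161], [-0.008, 0.094, 0.162], [-0.02, 0.093, 0.161], [-0.032, 0.092, 0.16], [-0.043, 0.091, 0.158], [-0.055, 0.091, 0.154], [-0.066, 0.09, 0.15], [-0.076, 0.09, 0.145], [-0.087, 0.09, 0.139]]
turn [-0.0012, 0.0129, 0.0021]
```

Request:
{"name": "servo_tool", "arguments": {"dp": [[-0.107, -0.06, 0.049], [-0.109, -0.057, 0.049], [-0.111, -0.053, 0.048], [-0.112, -0.05, 0.047], [-0.114, -0.047, 0.046], [-0.116, -0.044, 0.045]], "turn": [[0.0092, 0.0056, 0.0004], [0.0092, 0.0056, 0.0004], [0.0092, 0.0056, 0.0004], [0.0092, 0.0056, 0.0004], [0.0092, 0.0056, 0.0004], [0.0092, 0.0056, 0.0004]], "gripper": [0, 0, 0, 0, 0, 0]}}

```text
time_s: 17.92
tool_pos: [399.7, -150.6, 180.7]
tcp_rot: [1.174, 1.397, -1.019]
contact_force: [0.3, 0.2, -0.3]
gripper_width: 0.499
gripper_force: 0.0
```

Request:
{"name": "servo_tool", "arguments": {"dp": [[-0.089, 0.017, 0.183], [-0.104, 0.021, 0.174], [-0.119, 0.026, 0.164], [-0.132, 0.03, 0.152], [-0.144, 0.034, 0.14], [-0.156, 0.039, 0.126], [-0.166, 0.043, 0.111], [-0.174, 0.046, 0.095]], "turn": [[0.0031, 0.0139, 0.0017], [0.0031, 0.0139, 0.0017], [0.0031, 0.0139, 0.0017], [0.0031, 0.0139, 0.0017], [0.0031, 0.0139, 0.0017], [0.0031, 0.0139, 0.0017], [0.0031, 0.0139, 0.0017], [0.0031, 0.0139, 0.0017]], "gripper": [0, 0, 0, 0, 0, 0, 0, 0]}}

```text
time_s: 18.92
tool_pos: [439.6, -301.4, 230.9]
tcp_rot: [1.797, 1.797, -0.682]
contact_force: [0.1, 1.1, 0.2]
gripper_width: 0.501
gripper_force: 0.0
```

Request:
{"name": "servo_tool", "arguments": {"dp": [[0.004, 0.095, 0.161], [-0.008, 0.094, 0.162], [-0.02, 0.093, 0.161], [-0.032, 0.092, 0.16], [-0.043, 0.091, 0.158], [-0.055, 0.091, 0.154], [-0.066, 0.09, 0.15], [-0.076, 0.09, 0.145], [-0.087, 0.09, 0.139], [0, 0, 0]], "turn": [[-0.0012, 0.0129, 0.0021], [-0.0012, 0.0129, 0.0021], [-0.0012, 0.0129, 0.0021], [-0.0012, 0.0129, 0.0021], [-0.0012, 0.0129, 0.0021], [-0.0012, 0.0129, 0.0021], [-0.0012, 0.0129, 0.0021], [-0.0012, 0.0129, 0.0021], [-0.0012, 0.0129, 0.0021], [0, 0, 0]], "gripper": [0, 0, 0, 0, 0, 0, 0, 0, 0, 0]}}

```text
time_s: 20.18
tool_pos: [523.1, -398.0, 118.7]
tcp_rot: [2.263, 2.07, 0.111]
contact_force: [-0.7, 0.4, 0.0]
gripper_width: 0.5
gripper_force: 0.0
```

```bash
python3 - <<'E'
from h import *
st()
q=down(-5)*R.from_euler('x',-6,degrees=True)
plan((525.6,-394.5,6),q,7)
# forceps in the side view: change against the first picture round the cup
a=grab('side','s8').mean(2);b=cv2.imread('pics/side0.png').astype(float).mean(2)
print(proj('side',(511,-168,90)),proj('side',(511,-168,157)),proj('side',(511,-168,0)))
d=(a-b)[150:222,372:408][::2,::1].astype(int)
for r,row in zip(range(150,222,2),d): print(r,' '.join('%3d'%x if abs(x)>9 else '  .' for x in row))
E
```

```text
t20.18 [ 523.1 -398.   118.7] y [ 1.  -0.1  0.1] z [ 0.1 -0.  -1. ] q [ 0.6  0.6  0.1  1.7 -0.1  0.8  0.7] F [-0.7  0.4  0. ] w 46.0 gf 0.0
tool [ 523.1 -398.   118.7] n 7 mm/row 16 deg/row 0.0
dp [[0.005, -0.013, 0.16], [0.005, -0.013, 0.16], [0.005, -0.014, 0.16], [0.005, -0.014, 0.16], [0.005, -0.014, 0.16], [0.005, -0.014, 0.16], [0.005, -0.014, 0.16]]
turn [-0.0001, -0.0001, -0.0]
[389.1 189.8] [390.9 171.8] [386.8 212.7]
150   .   .   .   .   .   .   .   .   .   .   .   .   .  23  44  47  41  34  26  20  15   .   .   .   . -12 -17 -20 -24 -28 -32 -35 -38 -41 -43 -45
152   .   .   .   .   .   .   .   .   .   .   .   .   .   .  22  42  45  40  32  26  20  15   .   .   .   . -12 -17 -21 -24 -28 -31 -34 -36 -39 -43
154   .   .   .   .   .   .   .   .   .   .   .   .   .   .   .  22  41  45  39  32  24  19  13   .   .   .   . -11 -17 -22 -25 -30 -32 -35 -38 -40
156   .   .   .   .   .   .   .   .   .   .   .   .   .   .   .   .  21  40  44  37  30  23  17  12   .   .   .   .   . -16 -22 -26 -25 -21 -22 -26
158   .   .   .   .   .   .   .   .   .   .   .   .   .   .   .   .   .  25  
[... 3977 characters left out ...]
 -34 -40 -44 -47 -49 -51 -52 -53 -54 -55 -54 -53 -50 -41 -28 -20 -18 -17 -18 -15   .  38  76  95 102 108  98
214 -19 -16 -15 -16 -14 -12 -13 -19 -25 -33 -39 -44 -46 -50 -51 -53 -53 -54 -55 -54 -53 -49 -36 -21 -16 -16 -16 -16 -16 -11   .  48  83  98 106  98
216 -16 -16 -17 -16 -16 -16 -15 -14 -15 -17 -22 -26 -32 -37 -38 -40 -42 -44 -43 -42 -41 -33 -22 -15 -16 -16 -16 -16 -17 -14   .  24  57  82  91  80
218 -15 -16 -17 -16 -16 -16 -16 -16 -14 -15 -14 -15 -13 -14 -14 -16 -17 -18 -19 -17 -11   .   . -14 -16 -17 -16 -16 -16 -16 -15   .  11  48  71  61
220 -17 -16 -17 -15 -15 -16 -16 -16 -17 -15 -15 -17 -16 -16 -16 -14 -15 -15 -16 -15   .   .   . -13 -17 -17 -17 -17 -17 -16 -16 -17 -11   .  22  26
```

Request:
{"name": "servo_tool", "arguments": {"dp": [[0.017, -0.03, 0.16], [0.017, -0.03, 0.16], [0, -0.017, 0.16], [0, -0.017, 0.16], [0, 0, 0.16], [0, 0, 0.16], [0, 0, 0.16], [0, 0, 0], [0, 0, 0]], "turn": [[0, 0, 0], [0, 0, 0], [0, 0, 0], [0, 0, 0], [0, 0, 0], [0, 0, 0], [0, 0, 0], [0, 0, 0], [0, 0, 0]], "gripper": [0, 0, 0, 0, 0, 0, 0, 0, 0]}}

```text
time_s: 21.35
tool_pos: [528.5, -391.0, 7.7]
tcp_rot: [2.256, 2.075, 0.114]
contact_force: [0.9, -0.6, 0.2]
gripper_width: 0.501
gripper_force: 0.0
```

Request:
{"name": "servo_tool", "arguments": {"dp": [[0, 0, 0], [0, 0, 0], [0, 0, 0], [0, 0, 0]], "turn": [[0, 0, 0], [0, 0, 0], [0, 0, 0], [0, 0, 0]], "gripper": [-1, -1, -1, -1]}}

```text
time_s: 21.85
tool_pos: [528.4, -390.7, 7.8]
tcp_rot: [2.256, 2.076, 0.114]
contact_force: [-0.0, -0.1, 1.4]
gripper_width: 0.137
gripper_force: 40.0
```

```bash
python3 - <<'E'
from h import *
st()
a=cv2.imread('pics/t4.png',0).astype(int);b=cv2.cvtColor(grab('top','t9'),cv2.COLOR_RGB2GRAY).astype(int)
d=(b-a)[184:218,376:405:1]
for r,row in zip(range(184,218,2),d[::2]): print(r,' '.join('%3d'%x if abs(x)>9 else '.' for x in row))
E
```

```text
t21.85 [ 528.4 -390.7    7.8] y [ 1.  -0.1  0.1] z [ 0.1 -0.  -1. ] q [ 0.6  0.7  0.1  1.8 -0.2  0.6  0.7] F [-0.  -0.1  1.4] w 12.6 gf 40.0
184 . . . . . . . . . . . . . . . . . . . . . . . . . . -10 . .
186 . . . . . . . . . . . . . . . . . . . . . . . . . . . . .
188 -10 . . . . . . . . . . . . . . . . . . . . . . . . . . . .
190 -10 -13 . . . . . . -20 -27 -32 -33 -35 -35 -35 -35 -37 -35 -28 -20 -12 . . . . . . . .
192 -13 . . . . -15 -26 -36 -38 -41 -43 -43 -43 -45 -46 -46 -47 -49 -45 -42 -38 -30 -16 -13 . . . . .
194 . . . . -20 -31 -31 -24 -21 -24 -30 -32 -33 -33 -37 -38 -41 -39 -39 -40 -39 -41 -38 -26 -11 . . . .
196 . . . -21 -32 -31 -16  11  16 . -35 -43 -47 -45 -35 -23 -19 -18 -22 -25 -30 -33 -35 -31 -23 -10 . . .
198 . . -19 -30 -33 -28 -17 .  15 . -26 -40 -43 -39 -30 -21 -11 . . . -14 -18 -24 -31 -32 -18 . . .
200 . . -17 -29 -28 -15 -10 -13 -14 -12 -26 -38 -41 -29 -21 -15 . . . . . . . -22 -34 -27 -15 . .
202 . . -20 -29 -29 -17 . . . -10 -16 -20 -16 . . . . . . . . . . -21 -31 -26 -11 . .
204 . -14 -22 -30 -30 -22 . .  12  11 . . . . . . . . . . . . -14 -26 -30 -18 . . .
206 -13 -17 -20 -30 -34 -33 -21 .  10  19  21  21  12 . . . .  13  14 . . -16 -23 -27 -19 . . . .
208 -12 -16 -23 -27 -32 -36 -38 -34 -24 -10 . . . . -12 -22 -24 -14 -10 -15 -24 -29 -26 -17 . . . . .
210 -11 -13 -16 -26 -31 -36 -39 -42 -44 -43 -39 -37 -29 -26 -25 -35 -43 -42 -36 -33 -27 -17 . . . . . . .
212 . -10 -11 -14 -20 -27 -32 -38 -39 -42 -45 -45 -44 -39 -35 -33 -32 -25 -14 . . . . . . . . . .
214 . . . . . -10 -14 -18 -19 -23 -25 -25 -24 -19 -13 . . . . . . . . . . . . . .
216 . . . -11 . . . -10 -10 -13 -12 -11 . . . . . . . . . . . . . . . . .
```

Request:
{"name": "servo_tool", "arguments": {"dp": [[0, 0, 0], [0, 0, 0], [0, 0, 0.04], [0, 0, 0], [0, 0, 0], [0, 0, 0], [0, 0, 0], [0, 0, 0]], "turn": [[0, 0, 0], [0, 0, 0], [0, 0, 0], [0, 0, 0], [0, 0, 0], [0, 0, 0], [0, 0, 0], [0, 0, 0]], "gripper": [-0.3, -0.3, -0.3, -0.3, -1, -1, -1, -1]}}

```text
time_s: 22.9
tool_pos: [528.8, -390.7, 3.6]
tcp_rot: [2.256, 2.076, 0.114]
contact_force: [0.2, -0.2, 0.1]
gripper_width: 0.144
gripper_force: 40.0
```

```bash
python3 - <<'E'
from walk import *
st()
j=np.array(ctrl.state()["joint_pos"])
q=R.from_rotvec(ctrl.state()["tcp_rot"])
Z=lambda h,t=94:down(h+90,-t)
W=[((520,-380,170),q),((430,-320,215),Z(-90,45)),((395,-160,205),Z(-80,88)),((440,-110,206),Z(-68)),((495,-168,206),Z(-60)),((495,-168,120),Z(-60))]
for p,o in W: j,a,b=ik(np.array(p,float),o,j);print(p,round(a),round(b,1),j.round(2))
plan(W[0][0],q,5)
for a,b,n in((0,1,7),(1,2,9)): plan(*W[b],n,*W[a])
E
```

```text
t22.90 [ 528.8 -390.7    3.6] y [ 1.  -0.1  0.1] z [ 0.1 -0.  -1. ] q [ 0.6  0.7  0.1  1.8 -0.2  0.6  0.7] F [ 0.2 -0.2  0.1] w 13.2 gf 40.0
(520, -380, 170) 0 0.0 [ 0.6  0.5  0.1  1.7 -0.1  0.9  0.6]
(430, -320, 215) 0 0.0 [ 0.1  0.3  0.1  2.2  1.1  0.9 -0.7]
(395, -160, 205) 0 0.0 [-0.6  0.8  0.1  2.3  1.2  1.5 -1.6]
(440, -110, 206) 0 0.0 [-0.7  0.9  0.1  2.3  1.3  1.5 -1.7]
(495, -168, 206) 0 0.0 [-0.7  1.   0.2  2.4  1.6  1.5 -1.8]
(495, -168, 120) 0 0.0 [-0.6  1.2  0.2  2.3  1.6  1.5 -1.9]
tool [ 528.8 -390.7    3.6] n 5 mm/row 33 deg/row 0.0
dp [[0.021, 0.016, -0.333], [0.021, 0.016, -0.333], [0.021, 0.016, -0.333], [0.021, 0.016, -0.333], [0.021, 0.016, -0.333]]
turn [0.0, 0.0, 0.0]
tool [ 520. -380.  170.] n 7 mm/row 17 deg/row 6.5
dp [[0.075, -0.128, -0.078], [0.068, -0.127, -0.085], [0.061, -0.127, -0.091], [0.052, -0.127, -0.096], [0.043, -0.127, -0.1], [0.034, -0.127, -0.103], [0.025, -0.128, -0.105]]
turn [0.0015, -0.0178, -0.0027]
tool [ 430. -320.  215.] n 9 mm/row 18 deg/row 4.9
dp [[0.134, -0.039, -0.118], [0.124, -0.036, -0.129], [0.113, -0.032, -0.14], [0.101, -0.029, -0.149], [0.088, -0.025, -0.157], [0.075, -0.022, -0.165], [0.061, -0.018, -0.171], [0.047, -0.014, -0.176], [0.032, -0.011, -0.179]]
turn [-0.0029, -0.0132, -0.0013]
```

```bash
python3 - <<'E'
from h import *
for u,v,z in((385,207,8),(386,206,8),(389.7,191.5,150),(389.7,191.5,90),(384,196,150),(384,196,90)): print((u,v,z),ray('top',u,v,z))
a=cv2.imread('pics/t7.png',0).astype(int);b=cv2.imread('pics/t4.png',0).astype(int)
print(a[188:212:2,378:402]);print(b[188:212:2,378:402])
E
```

```text
(385, 207, 8) [ 499.3 -161.7    8. ]
(386, 206, 8) [ 502.9 -165.3    8. ]
(389.7, 191.5, 150) [ 531.2 -158.3  150. ]
(389.7, 191.5, 90) [ 541.2 -167.    90. ]
(384, 196, 150) [ 516.1 -139.6  150. ]
(384, 196, 90) [ 525.6 -147.6   90. ]
[[ 56  52  48  48  47  47  49  50  55  61  67  71  68  66  61  54  51  50
   46  46  48  50  54  57]
 [ 57  53  48  50  61  76  97 118 129 131 135 138 138 138 138 135 120 102
   78  60  53  51  56  58]
 [ 51  50  60  87 120 143 149 147 141 133 122 112 112 124 138 145 149 150
  144 122  93  70  59  59]
 [ 53  67 104 136 145 134 118 109 103  98  87  83  87 103 115 120 123 128
  136 145 141 117  87  64]
 [ 67  98 124 124 109  99  88  78  67  69  68  62  64  75  86  95 102 106
  110 120 133 140 122  88]
 [ 91 127 133 106  79  74  74  68  65  62  59  48  43  47  57  68  76  81
   88  96 110 131 133 111]
 [ 99 132 133 102  73  61  59  57  56  49  46  41  43  42  49  57  65  68
   73  78  90 117 138 128]
 [107 137 137 105  74  65  64  62  56  48  47  50  51  50  48  49  55  63
   69  75  89 119 138 125]
 [102 131 147 141 115  89  74  69  64  62  54  49  46  4
[... 861 characters left out ...]
29 136 115  89  70  60  70  91 105 105  91  75  71  70  72  76  80
   88  95 109 130 135 109]
 [ 99 133 133 103  81  77  74  74  81  89  86  74  64  61  59  60  60  67
   73  76  89 116 139 127]
 [105 135 135 104  76  70  72  74  72  69  63  58  56  56  54  54  57  64
   70  73  88 118 138 125]
 [102 130 148 140 110  81  66  60  61  58  54  47  44  43  46  51  52  62
   68  80 103 129 133 105]
 [ 94 115 140 153 138 104  71  54  52  55  61  65  62  55  50  47  54  68
   85 107 125 127 106  76]
 [ 89 102 113 128 143 144 128 108  93  83  76  78  81  84  87  88  96 112
  129 135 122  97  72  62]
 [ 70  90 104 113 121 133 142 149 148 148 141 136 134 142 151 152 145 140
  124  98  74  62  58  59]]
```

```bash
python3 - <<'E'
from h import *
for p in((531,-158,150),(518,-161,90),(500,-165,8),(568,-167,135)): print(p,proj('side',p),proj('top',p))
a=cv2.imread('pics/s8.png',0).astype(int);b=cv2.imread('pics/side0.png',0).astype(int)
print("s8");print(a[160:196:2,378:412]);
print("side0");print(b[166:192:4,378:412])
E
```

```text
(531, -158, 150) [385.5 171.7] [389.6 191.6]
(518, -161, 90) [386.4 189.1] [388.  198.3]
(500, -165, 8) [387.5 212.3] [385.9 206.8]
(568, -167, 135) [383.2 171.3] [391.6 181.3]
s8
[[143 143 143 142 143 142 143 143 142 143 143 143 143 142 142 142 142 143
  143 142 142 142 142 142 144 158 179 186 186 185 185 184 184 183]
 [142 142 142 143 142 143 142 143 142 143 142 143 142 142 143 142 143 142
  142 142 143 143 142 143 154 176 191 195 194 193 193 192 191 191]
 [143 143 143 143 143 142 143 142 143 142 142 143 143 143 143 142 142 143
  142 143 142 142 138 136 157 188 200 201 200 199 198 198 198 197]
 [142 142 143 143 143 143 143 143 143 143 143 143 143 142 143 143 143 143
  143 143 141 130 114 132 174 198 204 203 203 203 203 202 203 202]
 [143 142 143 142 143 143 143 143 143 143 142 143 143 143 142 143 143 143
  143 139 126 101  97 145 192 207 207 207 207 207 207 207 207 207]
 [143 143 142 143 142 143 142 143 143 142 142 143 143 143 143 143 143 142
  138 118  84  74 122 175 203 209 209 209 209 209 209 209 209 209]
 [143 143 143 142 143 142 143 142 143 143 143 143 143 142 143 143 142 137

[... 1912 characters left out ...]
 150 150 150 150 150 149 150 150 150 150 150 150 150 150 150 149 148
  141 122 101  96 103 111 118 125 133 140 145 149 153 154 153 153]
 [150 150 150 150 150 150 150 149 149 150 150 149 150 150 150 149 149 149
  149 148 139 119 100  97 104 113 118 121 121 123 129 142 159 176]
 [149 149 150 150 150 149 149 150 150 150 149 149 149 149 149 149 149 150
  150 149 150 147 136 116 104 113 138 164 181 189 191 192 192 192]
 [149 149 150 150 155 160 158 153 149 151 157 158 155 156 158 155 148 146
  149 146 138 125 127 152 177 189 191 192 191 191 186 173 148 120]
 [145 143 143 144 147 155 162 166 170 172 172 170 168 164 158 153 147 138
  129 125 143 170 187 192 191 190 187 173 147 115  90  81  76  74]]
```

Request:
{"name": "servo_tool", "arguments": {"dp": [[0.021, 0.016, -0.2], [0.021, 0.016, -0.3], [0.021, 0.016, -0.333], [0.021, 0.016, -0.4], [0.021, 0.016, -0.4]], "turn": [[0, 0, 0], [0, 0, 0], [0, 0, 0], [0, 0, 0], [0, 0, 0]], "gripper": [-1, -1, -1, -1, -1]}}

```text
time_s: 23.52
tool_pos: [520.5, -380.1, 169.7]
tcp_rot: [2.255, 2.075, 0.114]
contact_force: [0.2, -0.3, -1.0]
gripper_width: 0.141
gripper_force: 40.0
```

Request:
{"name": "servo_tool", "arguments": {"dp": [[0.075, -0.128, -0.078], [0.068, -0.127, -0.085], [0.061, -0.127, -0.091], [0.052, -0.127, -0.096], [0.043, -0.127, -0.1], [0.034, -0.127, -0.103], [0.025, -0.128, -0.105]], "turn": [[0.0015, -0.0178, -0.0027], [0.0015, -0.0178, -0.0027], [0.0015, -0.0178, -0.0027], [0.0015, -0.0178, -0.0027], [0.0015, -0.0178, -0.0027], [0.0015, -0.0178, -0.0027], [0.0015, -0.0178, -0.0027]], "gripper": [-1, -1, -1, -1, -1, -1, -1]}}

```text
time_s: 24.4
tool_pos: [431.1, -319.6, 213.9]
tcp_rot: [1.759, 1.755, -0.725]
contact_force: [-0.8, 0.5, -2.1]
gripper_width: 0.143
gripper_force: 40.0
```

Request:
{"name": "servo_tool", "arguments": {"dp": [[0.134, -0.039, -0.118], [0.124, -0.036, -0.129], [0.113, -0.032, -0.14], [0.101, -0.029, -0.149], [0.088, -0.025, -0.157], [0.075, -0.022, -0.165], [0.061, -0.018, -0.171], [0.047, -0.014, -0.176], [0.032, -0.011, -0.179], [0, 0, 0]], "turn": [[-0.0029, -0.0132, -0.0013], [-0.0029, -0.0132, -0.0013], [-0.0029, -0.0132, -0.0013], [-0.0029, -0.0132, -0.0013], [-0.0029, -0.0132, -0.0013], [-0.0029, -0.0132, -0.0013], [-0.0029, -0.0132, -0.0013], [-0.0029, -0.0132, -0.0013], [-0.0029, -0.0132, -0.0013], [0, 0, 0]], "gripper": [-1, -1, -1, -1, -1, -1, -1, -1, -1, -1]}}

```text
time_s: 25.65
tool_pos: [396.7, -158.0, 201.3]
tcp_rot: [1.102, 1.32, -1.06]
contact_force: [0.1, -0.9, 0.6]
gripper_width: 0.14
gripper_force: 40.0
```

```bash
python3 - <<'E'
from walk import *
st()
s=ctrl.state();m=R.from_rotvec(s["tcp_rot"]).as_matrix();p=np.array(s["tool_pos"])
im=grab('side','s10');t=grab('top','t10')
# marker: white barrel top, black cap low: expected pixels of its ends
M=p-4*m[:,2]
for d in(-30,0,60,105): print(d,proj('side',M+d*m[:,0]),proj('top',M+d*m[:,0]))
j=np.array(s["joint_pos"])
Z=lambda h,t=92:down(h+90,-t)
W=[((430,-75,207),Z(-66)),((502,-154,207),Z(-60)),((502,-154,118),Z(-60))]
for a,o in W: j,e,b=ik(np.array(a,float),o,j);print(a,round(e),round(b,1),j.round(2))
plan(*W[0],7);plan(*W[1],7,*W[0])
# forceps in the cup now
d=t.mean(2)-cv2.imread('pics/t4.png').mean(2)
print(d[188:214:2,380:402].astype(int))
E
```

```text
t25.65 [ 396.7 -158.   201.3] y [ 1.   0.2 -0. ] z [ 0.2 -1.  -0. ] q [-0.8  0.9  0.2  2.3  1.1  1.4 -1.5] F [ 0.1 -0.9  0.6] w 12.9 gf 40.0
-30 [405.4 163.9] [392.9 230.6]
0 [404.  173.2] [391.1 231.5]
60 [401.3 191.1] [387.7 233.2]
105 [399.3 204.1] [385.3 234.4]
(430, -75, 207) 0 0.0 [-1.   0.9  0.2  2.3  1.2  1.4 -1.6]
(502, -154, 207) 0 0.0 [-0.8  1.   0.4  2.4  1.5  1.3 -1.8]
(502, -154, 118) 0 0.0 [-0.8  1.2  0.3  2.3  1.5  1.3 -1.9]
tool [ 396.1 -160.1  202.8] n 7 mm/row 13 deg/row 2.1
dp [[-0.002, 0.069, -0.111], [-0.003, 0.073, -0.109], [-0.004, 0.077, -0.106], [-0.005, 0.08, -0.103], [-0.006, 0.084, -0.101], [-0.007, 0.087, -0.097], [-0.008, 0.09, -0.094]]
turn [-0.0055, -0.0017, -0.0]
tool [430. -75. 207.] n 7 mm/row 15 deg/row 0.9
dp [[0.005, 0.048, 0.145], [0.005, 0.046, 0.146], [0.005, 0.044, 0.146], [0.005, 0.042, 0.147], [0.005, 0.039, 0.147], [0.005, 0.037, 0.148], [0.005, 0.035, 0.149]]
turn [-0.0024, -0.0, 0.0001]
[[ -2  -1   0   1   0   0   0   0   1   0   0   0  -1   2   0   0   0   0
   -1   1   0   0]
 [  0  -1   0   1  -1  -1  -1   0  -3  -3  -3  -2  -2   0  
[... 357 characters left out ...]
3 -25 -11  -4   0   1  -2   0
    0   0  -1   1]
 [-32 -20 -11 -15 -16 -15 -26 -39 -41 -32 -23 -16 -10  -2   3   1  -2   1
    1   0  -1  -1]
 [-32 -20  -8  -7  -7 -12 -17 -22 -17  -7  -6  -7  -6  -5  -4  -2   0  -1
    0   0   0   0]
 [-35 -26 -10   3   8   8   4   1   1   1   1   4   1  -2   0  -1   1  -2
    0   2   0   0]
 [-35 -36 -27 -10   7  18  18  16   9  -1  -7  -5   3  11  11   7   1   1
    1   0   0   0]
 [-23 -28 -36 -36 -25 -14  -6   1   3  -1 -11 -21 -22  -9   0   2   0  -1
    1  -2  -1  -1]
 [-12  -5  -9 -19 -28 -36 -39 -39 -34 -28 -26 -28 -24 -13  -6  -2   0  -2
   -1   0   1   0]
 [ -3  -2   0  -1  -9 -22 -40 -46 -44 -32 -26 -21 -11  -5  -1   0  -1  -1
    1  -2   0   1]]
```

Request:
{"name": "servo_tool", "arguments": {"dp": [[-0.002, 0.069, -0.111], [-0.003, 0.073, -0.109], [-0.004, 0.077, -0.106], [-0.005, 0.08, -0.103], [-0.006, 0.084, -0.101], [-0.007, 0.087, -0.097], [-0.008, 0.09, -0.094]], "turn": [[-0.0055, -0.0017, 0], [-0.0055, -0.0017, 0], [-0.0055, -0.0017, 0], [-0.0055, -0.0017, 0], [-0.0055, -0.0017, 0], [-0.0055, -0.0017, 0], [-0.0055, -0.0017, 0]], "gripper": [-1, -1, -1, -1, -1, -1, -1]}}

```text
time_s: 26.62
tool_pos: [429.9, -74.4, 206.5]
tcp_rot: [0.874, 1.347, -0.908]
contact_force: [0.0, 0.5, -0.1]
gripper_width: 0.14
gripper_force: 40.0
```

Request:
{"name": "servo_tool", "arguments": {"dp": [[0.005, 0.048, 0.145], [0.005, 0.046, 0.146], [0.005, 0.044, 0.146], [0.005, 0.042, 0.147], [0.005, 0.039, 0.147], [0.005, 0.037, 0.12], [0, 0.02, 0.05], [0, 0, 0], [0, 0, 0]], "turn": [[-0.0024, 0, 0], [-0.0024, 0, 0], [-0.0024, 0, 0], [-0.0024, 0, 0], [-0.0024, 0, 0], [-0.0024, 0, 0], [-0.0024, 0, 0], [0, 0, 0], [0, 0, 0]], "gripper": [-1, -1, -1, -1, -1, -1, -1, -1, -1]}}

```text
time_s: 27.75
tool_pos: [494.1, -143.4, 206.6]
tcp_rot: [0.795, 1.382, -0.83]
contact_force: [-0.3, 1.0, 0.7]
gripper_width: 0.144
gripper_force: 40.0
```

```bash
python3 - <<'E'
from walk import *
st()
s=ctrl.state();m=R.from_rotvec(s["tcp_rot"]).as_matrix();p=np.array(s["tool_pos"])
M=p-4*m[:,2];print("marker axis at TCP",M,"low end",M+105*m[:,0],"rim from centre",(M+(M[2]-90)*m[:,0])[:2]-[511.5,-168])
print(np.array(m).round(3))
u=np.array([.5,-.866]);c=p[:2]-66*u+95*np.array([.866,.5]);print("toface",(c-[530,43])@[.971,.238])
# marker in top view: white blob near its top end
t=grab('top','t11').astype(int);w=(t.min(2)>150);w[:,:375]=0;w[:188]=0;w[215:]=0;w[:,410:]=0
y,x=np.nonzero(w);print(len(x),x.mean(),y.mean(),"expected top end",proj('top',M-30*m[:,0]))
E
```

```text
t27.75 [ 494.1 -143.4  206.6] y [ 0.9  0.5 -0. ] z [ 0.5 -0.9  0. ] q [-0.9  0.9  0.3  2.3  1.4  1.3 -1.6] F [-0.3  1.   0.7] w 13.3 gf 40.0
marker axis at TCP [ 492.1 -139.9  206.4] low end [ 493.6 -143.4  101.5] rim from centre [-17.7  24.2]
[[ 0.   0.9  0.5]
 [-0.   0.5 -0.9]
 [-1.  -0.   0. ]]
toface -6.467835475174512
147 381.4625850340136 204.81632653061226 expected top end [387.5 199.5]
```

Request:
{"name": "servo_tool", "arguments": {"dp": [[0, 0.015, 0.07], [0, 0, 0.06], [0, 0, 0], [0.1, 0, -0.003], [0.1, 0, -0.003], [0.1, 0, -0.003], [0.05, 0, -0.002], [0, 0, 0]], "turn": [[0, 0, 0], [0, 0, 0], [0, 0, 0], [0, 0, 0], [0, 0, 0], [0, 0, 0], [0, 0, 0], [0, 0, 0]], "gripper": [-1, -1, -1, -1, -1, -1, -1, -1]}}

```text
time_s: 28.8
tool_pos: [501.8, -154.7, 171.8]
tcp_rot: [0.794, 1.382, -0.831]
contact_force: [-0.4, -0.3, -0.2]
gripper_width: 0.14
gripper_force: 40.0
```

```bash
python3 - <<'E'
from h import *
st()
s=ctrl.state();print(s["wrist_torque"])
a=grab('top','t12').mean(2);b=cv2.imread('pics/t4.png').mean(2)
e=lambda im:[int(np.argmax(im[r,395:412]))+395 for r in range(192,210,3)]
print(e(a),e(b))
E
```

```text
t28.80 [ 501.8 -154.7  171.8] y [ 0.9  0.5 -0. ] z [ 0.5 -0.9  0. ] q [-0.8  1.   0.3  2.3  1.4  1.3 -1.7] F [-0.4 -0.3 -0.2] w 12.9 gf 40.0
[ 1.1  0.6 -0. ]
[395, 398, 400, 400, 400, 398] [395, 398, 400, 400, 400, 398]
```

Nothing touched, and the cup is unmoved. I keep lowering.

Request:
{"name": "servo_tool", "arguments": {"dp": [[0.1, 0, -0.003], [0.1, 0, -0.003], [0.1, 0, -0.003], [0.1, 0, -0.003], [0.1, 0, -0.003], [0, 0, 0]], "turn": [[0, 0, 0], [0, 0, 0], [0, 0, 0], [0, 0, 0], [0, 0, 0], [0, 0, 0]], "gripper": [-1, -1, -1, -1, -1, -1]}}

```text
time_s: 29.6
tool_pos: [501.8, -155.1, 121.4]
tcp_rot: [0.794, 1.383, -0.831]
contact_force: [-0.2, -0.4, 0.4]
gripper_width: 0.135
gripper_force: 40.0
```

Request:
{"name": "servo_tool", "arguments": {"dp": [[0.04, 0, 0], [0, 0, 0], [0, 0, 0], [0, 0, 0], [0, 0, -0.1], [0, 0, -0.2], [0, 0, -0.25], [0, -0.1, -0.2], [0, -0.2, 0], [0, -0.2, 0]], "turn": [[0, 0, 0], [0, 0, 0], [0, 0, 0], [0, 0, 0], [0, 0, 0], [0, 0, 0], [0, 0, 0], [0, 0, 0], [0, 0, 0], [0, 0, 0]], "gripper": [-1, -0.4, -0.4, -0.4, -0.4, -0.4, -0.4, -0.4, -0.4, -0.4]}}

```text
time_s: 30.85
tool_pos: [420.6, -114.4, 115.5]
tcp_rot: [0.795, 1.383, -0.829]
contact_force: [-0.6, -0.6, -0.6]
gripper_width: 0.3
gripper_force: 0.0
```

```bash
python3 - <<'E'
from walk import *
st()
t=grab('top','t13').astype(int);b=cv2.imread('pics/t4.png')[:,:,::-1].astype(int)
w=(t.min(2)>150)
y,x=np.nonzero(w[185:218,374:408]);print("white px near cup",len(x),(x+374).min(),(x+374).max(),(y+185).min(),(y+185).max(),"before",(b.min(2)>150)[185:218,374:408].sum())
g=t.mean(2);e=lambda im:[int(np.argmax(im[r,395:412]))+395 for r in range(192,210,3)]
print(e(g),e(b.mean(2)));print(g[182:216:2,378:406].astype(int))
E
```

```text
t30.85 [ 420.6 -114.4  115.5] y [ 0.9  0.5 -0. ] z [ 0.5 -0.9  0. ] q [-0.9  1.2  0.1  2.3  1.2  1.4 -1.9] F [-0.6 -0.6 -0.6] w 27.6 gf 0.0
white px near cup 22 386 395 191 211 before 8
[395, 398, 400, 400, 400, 398] [395, 398, 400, 400, 400, 398]
[[111 110 110 109 108 109 107 105 100 100 100  94  84  83  83  77  66  62
   63  58  53  48  52  54  58  58  57  58]
 [100  98  92  86  83  82  83  78  67  63  60  59  52  50  48  48  48  47
   46  47  46  48  52  54  57  58  59  57]
 [ 67  62  57  53  50  49  49  49  48  48  46  47  47  47  46  47  46  46
   45  47  46  51  54  56  58  57  57  58]
 [ 56  52  48  47  47  48  48  51  55  60  65  69  71  66  60  55  51  48
   45  46  49  49  55  57  58  59  59  58]
 [ 55  52  47  51  60  77  97 116 124 118 115 121 129 135 137 134 120 101
   79  60  51  51  56  58  58  59  57  59]
 [ 51  50  61  87 118 142 147 138 123 105  97 103 111 117 123 134 146 152
  145 120  91  69  60  58  57  57  56  59]
 [ 52  68 106 136 145 130 110  94  90  91  88  88  83  85  95 109 120 128
  135 144 140 118  86  64  59  58  58  57]
 [ 66  99 126 125 106  88  82  83
[... 437 characters left out ...]
101 129 143 127  97  83  99 128 165 190 199 179 135  95  76  73  74  77
   78  81 104 130 131 105  75  60  57  58]
 [ 91 113 137 147 135 121 121 129 130 124 112  97  82  74  74  69  70  77
   88 109 127 128 107  77  62  59  58  58]
 [ 81  99 114 126 139 144 136 123 108  95  84  79  79  94 107 110 108 117
  131 135 123  97  72  60  57  58  58  59]
 [ 68  89 104 114 122 132 141 144 147 149 147 140 137 143 151 150 144 140
  124  98  74  63  59  58  58  57  57  59]
 [ 56  61  74  88 102 112 116 122 129 135 134 131 128 121 115 105  89  74
   66  62  59  58  59  57  59  58  58  58]
 [ 54  55  56  58  63  69  76  80  85  84  81  78  74  67  63  61  60  60
   58  58  58  58  58  58  58  59  60  58]]
```

```bash
python3 - <<'E'
from walk import *
j=np.array(ctrl.state()["joint_pos"])
W=[((388,10,185),down(26,-90)),((390,180,215),down(31,-55)),((367.2,242.5,150),down(31.6))]
for a,o in W: j,e,b=ik(np.array(a,float),o,j);print(a,round(e),round(b,1),j.round(2))
plan(*W[0],6);plan(*W[1],9,*W[0]);plan(*W[2],8,*W[1])
E
```

```text
(388, 10, 185) 0 0.0 [-1.   0.9  0.1  2.2  1.   1.5 -1.6]
(390, 180, 215) 0 0.0 [-0.9  0.5 -0.1  2.1  0.8  1.4 -1.1]
(367.2, 242.5, 150) 0 0.0 [-0.4  0.2 -0.2  2.1  0.1  0.8 -0.2]
tool [ 418.3 -116.2  116.1] n 6 mm/row 24 deg/row 0.7
dp [[-0.123, 0.06, -0.203], [-0.122, 0.058, -0.205], [-0.12, 0.056, -0.206], [-0.119, 0.054, -0.207], [-0.118, 0.051, -0.209], [-0.116, 0.049, -0.21]]
turn [0.0018, 0.001, 0.0001]
tool [388.  10. 185.] n 9 mm/row 19 deg/row 3.9
dp [[-0.033, 0.085, -0.169], [-0.022, 0.086, -0.17], [-0.011, 0.088, -0.17], [0.0, 0.089, -0.17], [0.012, 0.091, -0.168], [0.023, 0.093, -0.166], [0.034, 0.094, -0.164], [0.044, 0.096, -0.16], [0.055, 0.098, -0.156]]
turn [-0.0015, 0.0108, -0.0005]
tool [390. 180. 215.] n 8 mm/row 12 deg/row 6.9
dp [[0.113, 0.016, -0.02], [0.115, 0.016, -0.007], [0.115, 0.016, 0.007], [0.113, 0.016, 0.021], [0.11, 0.016, 0.034], [0.105, 0.016, 0.047], [0.098, 0.017, 0.06], [0.091, 0.017, 0.071]]
turn [-0.0001, 0.0191, -0.0002]
```

Request:
{"name": "servo_tool", "arguments": {"dp": [[-0.123, 0.06, -0.203], [-0.122, 0.058, -0.205], [-0.12, 0.056, -0.206], [-0.119, 0.054, -0.207], [-0.118, 0.051, -0.209], [-0.116, 0.049, -0.21]], "turn": [[0.0018, 0.001, 0], [0.0018, 0.001, 0], [0.0018, 0.001, 0], [0.0018, 0.001, 0], [0.0018, 0.001, 0], [0.0018, 0.001, 0]], "gripper": [-0.3, -0.3, -0.3, -0.3, -0.3, -0.3]}}

```text
time_s: 31.65
tool_pos: [390.4, 12.1, 185.3]
tcp_rot: [0.867, 1.394, -0.87]
contact_force: [0.3, 0.5, -0.3]
gripper_width: 0.35
gripper_force: 0.0
```

Request:
{"name": "servo_tool", "arguments": {"dp": [[-0.033, 0.085, -0.169], [-0.022, 0.086, -0.17], [-0.011, 0.088, -0.17], [0, 0.089, -0.17], [0.012, 0.091, -0.168], [0.023, 0.093, -0.166], [0.034, 0.094, -0.164], [0.044, 0.096, -0.16], [0.055, 0.098, -0.156]], "turn": [[-0.0015, 0.0108, -0.0005], [-0.0015, 0.0108, -0.0005], [-0.0015, 0.0108, -0.0005], [-0.0015, 0.0108, -0.0005], [-0.0015, 0.0108, -0.0005], [-0.0015, 0.0108, -0.0005], [-0.0015, 0.0108, -0.0005], [-0.0015, 0.0108, -0.0005], [-0.0015, 0.0108, -0.0005]], "gripper": [-0.3, -0.3, -0.3, -0.3, -0.3, -0.3, -0.3, -0.3, -0.3]}}

```text
time_s: 32.78
tool_pos: [392.2, 181.8, 215.1]
tcp_rot: [1.102, 1.958, -0.577]
contact_force: [-0.2, 1.3, 0.2]
gripper_width: 0.348
gripper_force: 0.0
```

Request:
{"name": "servo_tool", "arguments": {"dp": [[0.113, 0.016, -0.02], [0.115, 0.016, -0.007], [0.115, 0.016, 0.007], [0.113, 0.016, 0.021], [0.11, 0.016, 0.034], [0.105, 0.016, 0.047], [0.098, 0.017, 0.06], [0.091, 0.017, 0.071], [0, 0, 0], [0, 0, 0]], "turn": [[0, 0.0191, 0], [0, 0.0191, 0], [0, 0.0191, 0], [0, 0.0191, 0], [0, 0.0191, 0], [0, 0.0191, 0], [0, 0.0191, 0], [0, 0.0191, 0], [0, 0, 0], [0, 0, 0]], "gripper": [-0.3, -0.3, -0.3, -0.3, -0.3, -0.3, -0.3, -0.3, -0.3, -0.3]}}

```text
time_s: 34.02
tool_pos: [369.3, 243.7, 149.9]
tcp_rot: [-1.543, -2.734, 0.007]
contact_force: [0.1, 0.4, -0.7]
gripper_width: 0.348
gripper_force: 0.0
```

```bash
python3 - <<'E'
from h import *
st()
plan((367.2,242.5,31.5),down(31.6),6)
# lower part of the cup region in the side view: rows just above the rim
t=grab('side','s14').mean(2);print(t[158:194:2,378:402].astype(int))
E
```

```text
t34.02 [369.3 243.7 149.9] y [ 0.9  0.5 -0. ] z [-0. -0. -1.] q [-0.4  0.2 -0.2  2.1  0.1  0.8 -0.2] F [ 0.1  0.4 -0.7] w 32.0 gf 0.0
tool [369.3 243.7 149.9] n 6 mm/row 20 deg/row 0.1
dp [[0.0, -0.003, 0.197], [0.0, -0.003, 0.197], [0.0, -0.003, 0.197], [0.0, -0.004, 0.197], [0.0, -0.004, 0.197], [0.0, -0.004, 0.197]]
turn [-0.0001, 0.0, -0.0002]
[[145 144 145 144 145 145 144 145 145 145 145 145 145 145 144 145 145 145
  144 144 144 145 145 145]
 [145 145 144 145 145 145 145 145 145 144 144 145 145 145 145 145 145 145
  144 145 144 144 144 145]
 [145 145 144 144 145 145 145 145 144 144 145 145 145 145 145 144 145 144
  145 145 144 144 145 146]
 [145 145 144 144 145 145 145 145 145 145 145 145 144 145 145 144 144 145
  145 145 145 144 145 144]
 [145 145 144 144 145 145 145 145 145 145 144 145 145 145 145 145 145 145
  144 145 144 145 144 144]
 [145 145 145 145 145 145 144 145 145 144 145 145 145 145 144 145 145 145
  144 143 142 141 141 145]
 [145 145 145 144 144 145 145 144 145 145 145 144 145 145 145 144 143 143
  144 144 143 145 146 148]
 [145 145 144 145 144 145 144 144 145 145 1
[... 368 characters left out ...]
44 145 144 145 144 145 145 145 153 163 158 151 149 148 141 125  99
   77  65  61  60  60  61]
 [144 145 145 144 145 145 144 144 142 144 150 150 149 146 138 117  88  71
   65  61  58  60  60  62]
 [144 144 144 144 144 145 144 143 143 147 150 149 147 135 109  79  63  60
   56  57  57  59  60  62]
 [144 144 145 144 140 133 129 126 131 145 150 148 141 121  86  63  57  55
   53  56  57  59  60  61]
 [144 143 144 142 130 118 113 117 128 143 149 144 129  96  68  58  55  54
   54  55  57  59  60  62]
 [141 139 141 139 131 118 114 122 135 145 147 139 116  82  59  51  50  51
   53  55  56  59  61  63]
 [127 114 126 139 140 130 124 128 137 146 146 133 105  72  56  49  48  50
   52  56  57  60  61  61]]
```

Request:
{"name": "servo_tool", "arguments": {"dp": [[0, -0.02, 0.197], [0, 0, 0.197], [0, 0, 0.197], [0, 0, 0.197], [0, 0, 0.197], [0, 0, 0.197], [0, 0, 0], [0, 0, 0], [0, 0, 0], [0, 0, 0]], "turn": [[0, 0, 0], [0, 0, 0], [0, 0, 0], [0, 0, 0], [0, 0, 0], [0, 0, 0], [0, 0, 0], [0, 0, 0], [0, 0, 0], [0, 0, 0]], "gripper": [-0.3, -0.3, -0.3, -0.3, -0.3, -0.3, -0.3, -1, -1, -1], "force": 25}}

```text
time_s: 35.33
tool_pos: [367.9, 242.8, 32.3]
tcp_rot: [-1.543, -2.733, 0.003]
contact_force: [-0.2, 1.3, 2.6]
gripper_width: 0.11
gripper_force: 25.0
```

```bash
python3 - <<'E'
from h import *
st()
plan((503.8,326.6,31.5),down(31.6),10)
E
```

```text
t35.33 [367.9 242.8  32.3] y [ 0.9  0.5 -0. ] z [-0. -0. -1.] q [-0.5  0.4 -0.2  2.2  0.1  0.5 -0.2] F [-0.2  1.3  2.6] w 10.1 gf 25.0
tool [367.9 242.8  32.3] n 10 mm/row 16 deg/row 0.1
dp [[0.002, 0.16, 0.0], [0.001, 0.16, 0.0], [0.001, 0.16, 0.0], [0.001, 0.16, 0.0], [0.001, 0.16, 0.0], [0.001, 0.16, 0.001], [0.001, 0.16, 0.001], [0.001, 0.16, 0.001], [0.0, 0.16, 0.001], [0.0, 0.16, 0.001]]
turn [-0.0, -0.0, -0.0001]
```

Request:
{"name": "servo_tool", "arguments": {"dp": [[0, 0.08, 0], [0, 0.16, 0], [0, 0.2, 0], [0, 0.2, 0], [0, 0.2, 0], [0, 0.2, 0], [0, 0.2, 0], [0, 0.18, 0], [0, 0.12, 0], [0, 0.06, 0]], "turn": [[0, 0, 0], [0, 0, 0], [0, 0, 0], [0, 0, 0], [0, 0, 0], [0, 0, 0], [0, 0, 0], [0, 0, 0], [0, 0, 0], [0, 0, 0]], "gripper": [-1, -1, -1, -1, -1, -1, -1, -1, -1, -1]}}

```text
time_s: 36.58
tool_pos: [505.5, 327.6, 32.3]
tcp_rot: [-1.542, -2.733, -0.001]
contact_force: [-2.8, 1.2, 7.1]
gripper_width: 0.111
gripper_force: 25.0
```

Request:
{"name": "servo_tool", "arguments": {"dp": [[0, 0.01, 0], [0, 0.01, 0], [0, 0, 0]], "turn": [[0, 0, 0], [0, 0, 0], [0, 0, 0]], "gripper": [-1, -1, -1]}}

```text
time_s: 36.95
tool_pos: [506.8, 328.3, 32.3]
tcp_rot: [-1.542, -2.733, -0.001]
contact_force: [-1.5, 2.9, 5.9]
gripper_width: 0.11
gripper_force: 25.0
```

Request:
{"name": "servo_tool", "arguments": {"dp": [[0, 0.015, 0], [0, 0.015, 0], [0, 0, 0]], "turn": [[0, 0, 0], [0, 0, 0], [0, 0, 0]], "gripper": [-1, -1, -1]}}

```text
time_s: 37.33
tool_pos: [507.7, 329.0, 32.2]
tcp_rot: [-1.541, -2.732, 0.004]
contact_force: [-6.0, 0.4, 11.6]
gripper_width: 0.109
gripper_force: 25.0
```

Request:
{"name": "servo_tool", "arguments": {"dp": [[0, 0.015, 0], [0, 0.01, 0], [0, 0, 0]], "turn": [[0, 0, 0], [0, 0, 0], [0, 0, 0]], "gripper": [-1, -1, -1]}}

```text
time_s: 37.7
tool_pos: [507.7, 328.9, 32.2]
tcp_rot: [-1.54, -2.73, 0.011]
contact_force: [-11.3, -3.1, 17.5]
gripper_width: 0.107
gripper_force: 25.0
```

Request:
{"name": "servo_tool", "arguments": {"dp": [[0, 0, 0], [0, 0, 0], [0, -0.03, 0], [0, 0, 0], [0, 0, -0.2], [0, 0, -0.4], [0, 0, -0.4], [0, 0, -0.4], [0, 0, -0.3], [0, 0, 0]], "turn": [[0, 0, 0], [0, 0, 0], [0, 0, 0], [0, 0, 0], [0, 0, 0], [0, 0, 0], [0, 0, 0], [0, 0, 0], [0, 0, 0], [0, 0, 0]], "gripper": [-0.35, -0.35, -0.35, -0.35, -0.35, -0.35, -0.35, -0.35, -0.35, -0.35]}}

```text
time_s: 38.95
tool_pos: [511.2, 329.0, 205.6]
tcp_rot: [1.545, 2.735, 0.006]
contact_force: [0.7, 0.7, -0.3]
gripper_width: 0.325
gripper_force: 0.0
```

Request:
{"name": "servo_tool", "arguments": {"dp": [[0.3, 0, 0], [0.4, 0, 0], [0.4, 0, 0], [0.4, 0, 0], [0.4, 0, 0], [0.3, 0, 0], [0, 0, 0]], "turn": [[0, 0, 0], [0, 0, 0], [0, 0, 0], [0, 0, 0], [0, 0, 0], [0, 0, 0], [0, 0, 0]], "gripper": [-0.35, -0.35, -0.35, -0.35, -0.35, -0.35, -0.35]}}

```text
time_s: 39.83
tool_pos: [392.1, 518.5, 200.8]
tcp_rot: [-1.535, -2.735, 0.005]
contact_force: [-0.5, -0.8, 0.4]
gripper_width: 0.327
gripper_force: 0.0
```

```bash
python3 - <<'E'
from h import *
st()
t=grab('top','t15');s=grab('side','s15')
g=t.mean(2);b=cv2.imread('pics/top0.png').mean(2)
# handle region: shift against first picture
def shift(x0,y0,x1,y1,ref):
    T=g[y0:y1,x0:x1].astype(np.float32);r=cv2.matchTemplate(ref[y0-8:y1+8,x0-8:x1+8].astype(np.float32),T,cv2.TM_CCOEFF_NORMED)
    _,m,_,l=cv2.minMaxLoc(r);return m,8-l[0],8-l[1]
print("handle",shift(225,180,265,215,b),"cup",shift(376,187,404,217,b),"pen",shift(315,212,358,226,b),"stopper",shift(354,187,370,203,b),"beaker",shift(160,222,190,248,b))
print(g[186:216:2,378:404].astype(int));print(s.mean(2)[164:196:2,372:408].astype(int))
print(t[194:210,425:465].min(2).max())
E
```

```text
t39.83 [392.1 518.5 200.8] y [ 0.8  0.5 -0. ] z [-0.  0. -1.] q [-0.8  0.5 -0.3  1.6  0.1  1.1 -0.5] F [-0.5 -0.8  0.4] w 30.1 gf 0.0
handle (0.9956982731819153, -1, -1) cup (0.7753681540489197, 0, 0) pen (0.9803580045700073, 0, 0) stopper (0.9852511286735535, 1, 0) beaker (0.5708548426628113, -8, 6)
[[ 66  62  58  53  48  48  48  48  48  46  46  46  45  47  46  45  47  46
   45  47  46  47  53  56  57  59]
 [ 58  53  49  45  46  46  48  52  52  59  63  69  70  66  61  55  52  49
   48  48  48  52  54  58  59  59]
 [ 55  51  47  49  59  78  98 117 124 119 115 121 130 136 136 135 122 101
   80  61  53  53  58  58  58  58]
 [ 54  49  60  87 121 143 148 139 124 105  97 101 112 119 125 136 149 151
  144 121  92  69  61  59  61  58]
 [ 54  67 106 137 145 132 110  94  90  92  90  86  84  84  96 109 120 128
  138 146 141 118  88  65  61  58]
 [ 68 100 124 126 108  90  82  83  95 106 103  86  70  71  84  95 101 107
  110 120 134 142 124  90  64  59]
 [ 92 129 138 112  82  64  59  62  79  87  82  63  48  47  56  68  76  82
   88  96 112 132 135 112  79  61]
 [102 135 139 114  88  66  56  62  
[... 2525 characters left out ...]
6 131 132 154 192 215 216
  197 166 159 168 175 176 176 175 167 145 113  89  79  74  70  69  68  69]
 [147 146 147 147 146 146 146 146 147 143 133 120 116 126 158 196 215 210
  186 170 172 176 176 175 173 160 135 102  80  74  72  69  68  70  70  71]
 [146 147 146 146 146 145 143 141 144 140 133 120 117 134 166 201 214 203
  177 170 174 176 176 172 156 124  90  73  69  67  65  66  69  69  69  72]
 [147 147 146 146 146 143 130 116 128 142 143 133 128 140 170 200 211 198
  172 170 175 176 173 159 126  90  73  69  65  63  66  66  67  69  69  69]
 [146 146 146 146 146 143 127 102 100 116 132 142 145 153 172 188 197 193
  183 177 176 175 167 143 104  76  70  66  62  63  65  65  67  67  68  70]]
61
```

```bash
python3 - <<'E'
from h import *
for z in(100,120,140,155):
    for u,v in((391.5,208),(393.5,206.5),(389.5,192)):
        p=ray('top',u,v,z);print(z,(u,v),p[:2],"side",proj('side',p))
t=cv2.imread('pics/t15.png').astype(int)
b=cv2.imread('pics/t4.png').astype(int)
print("BGR now",t[205:210,388:396].tolist()[2]);print("before",b[205:210,388:396].tolist()[2])
# anything new on the bench around the cup?
d=np.abs(t-cv2.imread('pics/top0.png').astype(int)).max(2);m=(d>18).astype(np.uint8)
n,l,s,c=cv2.connectedComponentsWithStats(m[150:260,300:500])
for i in range(1,n):
    if s[i,4]>6: print(s[i]+[300,150,0,0,0])
E
```

```text
100 (391.5, 208) [ 483.7 -171. ] side [393.6 190.4]
100 (393.5, 206.5) [ 488.8 -177.8] side [394.8 189.6]
100 (389.5, 192) [ 537.8 -164.9] side [385.3 184. ]
120 (391.5, 208) [ 481.  -168.1] side [393.7 185.5]
120 (393.5, 206.5) [ 486.1 -174.7] side [394.9 184.6]
120 (389.5, 192) [ 534.5 -162. ] side [385.4 179.2]
140 (391.5, 208) [ 478.3 -165.1] side [393.8 180.4]
140 (393.5, 206.5) [ 483.3 -171.7] side [395.  179.6]
140 (389.5, 192) [ 531.2 -159.1] side [385.6 174.3]
155 (391.5, 208) [ 476.3 -162.9] side [393.9 176.5]
155 (393.5, 206.5) [ 481.3 -169.4] side [395.1 175.8]
155 (389.5, 192) [ 528.7 -156.9] side [385.6 170.6]
BGR now [[82, 86, 87], [78, 81, 82], [74, 77, 79], [83, 85, 88], [87, 89, 92], [87, 89, 90], [82, 84, 84], [89, 89, 90]]
before [[66, 68, 68], [73, 74, 74], [76, 77, 77], [69, 69, 70], [63, 63, 64], [58, 59, 59], [64, 64, 65], [82, 82, 82]]
[384 190  11  19 115]
[358 192   3   7  17]
[432 196  28   9 181]
[331 217   5   5  19]
```

```bash
python3 -c "
from bench import ctrl
print(ctrl.close_job())"
```

```text
the job is handed in; nothing more can be done
None
```

The job is handed in at about 40 s: forceps and marker stand in the cup, which has not moved, and the drawer is pushed shut to its stop. The forceps' final position is confirmed only from pixel readings, because I had used up my ten picture views. The pen and stopper matched their first picture to within about a pixel; the beaker was not confirmed, because its final image comparison gave no reliable match.

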